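# Clamp the setting ring with the square key

### The arm

A 6-joint arm with a two-finger parallel gripper is mounted at the origin on a cart in front of the work surface, level with it; the furniture and walls round the work are solid. World frame = base frame: x ahead of the robot, y to its left, z up, the work surface at z = 0. Lengths are in m, angles in degrees, forces in N, time in s.
With the tool pointing down it reaches from about 0.275 to 0.725 m from the base axis. Payload 15.9 kg.
Tool frame: the origin (TCP) lies at the centre of the arm's flange, where the gripper is bolted on; the fingertips stand 173 mm ahead of it and the grasp point (between the pads) lies 155 mm ahead of it (arm.grip_depth is the distance from the TCP to the grasp point, in m); z points along the fingers, x is the direction in which the jaws open and shut, and the axes are right-handed (so a half turn about z gives the same grasp; the last joint's range is limited). The gripper opens to 85 mm and grips with 20 to 120 N. Pads are 22 mm wide; open, the fingers measure 114 mm over their backs; the gripper's body (76 mm by 85 mm) begins 54 mm behind the grasp point. The pads swing forward as they close: fully open they stand 13 mm farther back than shut.
Start: joints at [66.119, 12.198, -1.971, 75.831, 0, 90], TCP at [0.202, 0.457, 0.405] pointing down, gripper open.
Joint ranges: [-170.91, 170.91], [-42.67, 98.43], [-65.05, 77.54], [-120.47, 116.71], [-90, 82.35], [-180, 180]. Speed limits (degrees/s): [108.29, 108.29, 136.94, 147.25, 180, 180].

### API

Orientations are given as [roll, pitch, yaw] about the fixed x, y, z axes, in that order (R = Rz(yaw) Ry(pitch) Rx(roll)).
In Python, from rig import readout, cams, arm gives the robot as it stands.
- The arm moves only by the shell command python3 -m pendant 'ROWS' [OPENING] [FORCE]. ROWS is JSON, a list of rows, each an object of numbers: "dx", "dy", "dz": the shift along the tool's x, y, z in m; "twist": the turn about the tool's z in rad. A call has exactly 5 rows; each row shifts and turns the commanded pose from where the row before left it, along the tool's axes as they then stand; what a row does not reach is not made up. A row lasts 1/8 s, in which the tool goes at most 62.5 mm and 10.7 degrees, less where a joint would pass 70% of its speed; a pose out of reach is approached as far as the arm can. A call is refused whole if a number of a shift passes 0.0625 or a number of a turn 0.188, either way. A call with a gripper value outside its range is refused whole. OPENING is the finger opening in m, from 0 to 0.0854, set as the call begins (- or left out, the last holds). The fingers move at their own pace and stop on an object; FORCE is the grip in N (left out, the last holds). Time passes only in rows, so rows that do not move let the fingers close, or fill a call up. It gives the time, the measured TCP pose, the force and the opening at its end, in the units of the state.
- readout.read_state(): the state, without advancing time (a new reading comes with each control period).
- cams.read_camera(name): name is "scene" or "top" or "wrist"; returns the picture (420x560x3 uint8, blue, green, red); there is no depth.
- cams.camera_params(name): a dict with "fovy" (degrees; the focal length in pixels is half the picture's height over the tangent of half this angle, whatever the lens; pixels are square), "cx", "cy" (the principal point, pixels), "extrinsics" (4x4, takes a point from camera to world coordinates). Camera axes: x right, y up, looking along -z (the intrinsics and any distortion apply to the point x, -y, -z); pixel columns grow to the right and rows downward; lengths in m; the calibration is good to about 2 mm. A picture is of the moment at which its call begins: read the wrist's pose just before it. camera_params takes no time and is no camera call; for the wrist camera it gives the pose at the moment of the call.
- arm.finish_job(): hands the job in, once; it reports no verdict.
Trained networks look in the newest picture that a camera, given by its name, has taken for a name from the list of things; names that differ only in an ending like _2 or _b are one class to them, and where a whole thing is asked for, a point or a joint stands for the part that bears it (a point fixed in the world has none). Each returns a list of dicts, best first, with "score" (0 to 1); they miss things now and then, are a little off and sometimes report something else, mostly with a low value. They report only what shows in the picture. A call takes as long as a camera call. They do not tell look-alikes from the thing itself.
- cams.recognise(target, camera): "at" ([x, y, z] in m, in the coordinates of the camera as it stood for that picture, good to about 4 mm: the middle of the surface that is visible of it).
The state is a dict: "time": time; "qpos": joint angles; "qd": joint speeds; "tau": joint torques, N m; "tool_pos": TCP position; "tcp_rot": TCP orientation; "ft_force": force on the tool from outside, world axes, zero at the start; "ft_torque": the same for the moment, N m; "width": opening from 0.0 (shut) to 1.0 (fully open).
Only numpy, scipy, OpenCV 4.12 (cv2) and the standard library are available. Lean on these libraries where they do the work, as an engineer would, in place of code of your own. Each camera call takes 0.05 s, during which the arm holds its last target.

### The job

Take the square key with the red grip from its wooden stand, feel it gently into the square socket sunk in the blue clamping fixture until it is fully home, and turn it clockwise (seen from above) until the spring-loaded jaw pad grips the steel setting ring and is pushed back about half of its 8 mm spring travel - no tighter than that needs. Leave the key standing in the socket and the ring in its place, do not ram the key (stay well below 40 N), and leave the other things on the desk alone.

Things in the scene. Friction and masses are not known exactly. Their poses are not given: they have to be found in the camera images.
- key_grip (a point): Centre of the key's red flat grip: 36 mm wide along the key's x, 12 mm thick along its y (pinch it across this), 44 mm tall; z points up along the key. Under it a round collar (20 mm in diameter, 22 to 26 mm below this point), then the steel shank, whose end lies 81 mm below this point. At the start the key stands upright in the stand.
- key: The key: origin at the middle of the lower end of its shank, 81 mm below key_grip; z points up along it. The shank is 13 mm square, its sides along the key's x and y, with a 1 mm chamfer at the end. At the start its lowest 24 mm are in the stand.
- key_stand: Fixed wooden block, 64 x 64 mm and 36 mm high, origin at the centre of its underside on the desk; the key stands in the 15.5 mm square hole in its middle, 24 mm deep.
- socket (a point): Middle of the square socket's mouth, 34 mm above the desk, at the bottom of the round recess; z up; the axes are the fixture's, not the socket's. The socket, 15 mm square and 14 mm deep, in a brass spindle, may stand at any angle, which is not measured. The key enters within about 0.15 rad and 1 mm of a square fit, any of four ways round; otherwise it lands on the brass at this height.
- recess (a point): Mouth centre of the round recess (26 mm in diameter, 12 mm deep) in the top of the blue housing and exactly round the socket's axis, so its wall can be felt with the key to find the centre. The spindle in it turns stiffly (0.18 to 0.3 N m), stays where left and moves the jaw 8 mm toward the ring per radian clockwise; the key has 0.16 rad of play either way; 0.5 to 1.7 rad clockwise is needed.
- fixture: Blue clamping fixture fixed to the desk: base plate 190 x 90 x 12 mm, origin at the underside (the plate runs from -100 to +90 mm along its x). x points from the socket (at x = -55 mm) past the jaw to the ring (at x = +30 mm) and the steel V behind it; all of it is lower than 47 mm.
- pad_face (a point): Middle of the front face of the steel jaw pad (44 mm wide, 18 mm high), which moves along the fixture's x towards the ring.
- jaw_pad (a joint): How far the jaw pad is pushed back against its spring, in m: 0 when free, 0.008 fully pressed; the spring gives 3 N per mm (12 N at half travel).
- ring_centre (a point): Centre of the loose knurled steel setting ring, 54 mm in diameter and 18 mm high, lying on the fixture's base plate between pad and V; about 9 mm above the plate.
- nest (a point): Point on the top of the fixture's base plate where the middle of the ring lies when it rests in the V.
- tape_roll: Roll of masking tape, 104 mm in diameter, 24 mm high, on the desk; bystander.
- marker: Red and white marker pen, 112 mm long, lying on the desk; bystander.
- mug: Black mug, 107 mm high, at the right of the desk; bystander.
There are look-alikes about, which are no part of the job. What is shaped like the key but purple is not meant. What is meant by the part that bears ring_centre is not orange, and is the smaller of those in its own colour.

How it is judged (in metres and radians):
On the way, in this order (a step that is already met when the one before it is completed fails the run):
1. the key is fully home in the socket: its end at least 10 mm below the socket's mouth, upright (z of key in the frame of socket below -0.01 m and horizontal distance between key and socket below 0.004 m and angle between key's own z axis and vertical below 0.15 rad), for 0.1 s.
2. turned with the key until the jaw pad is pushed back at least 2.5 mm (7.5 N) by the ring, the key still in the socket (value of joint jaw_pad above 0.0025 m and z of key in the frame of socket below -0.009 m and horizontal distance between key and socket below 0.004 m), for 0.2 s.
At the end, for the whole second after the job is handed in: The ring lies flat in the V, within 14 mm of the nest point (9 of them its half height), and pushes the jaw pad back 2.5 to 5.8 mm; the key, let go, stands in the socket with its end at least 10 mm below the mouth, within 4 mm of the axis, tilted under 0.15 rad (all of step 1 and value of joint jaw_pad between 0.0025 and 0.0058 m and distance between ring_centre and nest below 0.014 m and angle between ring_centre's own z axis and vertical below 0.1 rad); the robot touches nothing.
It fails at once if the jaw pad is pushed back more than 6.5 mm (19.5 N): the ring is squeezed out of round (value of joint jaw_pad above 0.0065 m).
It fails at once if the key, not yet in the socket, is pressed on the fixture with more than 40 N (contact force between key and fixture above 40 N and z of key in the frame of socket above -0.006 m).
It fails at once if a bystander is shifted by more than 20 mm (distance of any of tape_roll, marker, mug from where it was at the start of the episode above 0.02 m).
It also fails if it takes over 72 s, if anything falls off the work surface, if the arm or the gripper's body presses on something with over 40 N, if the wrist force passes 120 N, or if a joint passes its speed limit or range.

## Working session

There is one attempt and no reset: what is moved stays moved. The work goes in short steps, Python scripts to look and compute and a shell command to move; the robot and the scene stay as the last step left them, time stands still between calls to the robot, and variables do not carry over. Pictures are saved under pics/ and viewed, and the job is handed in when it is done.

```bash
ls; mkdir -p pics; python3 - <<'E'
from rig import readout, cams, arm
import cv2
print(readout.read_state())
for n in ("scene","top","wrist"):
    im=cams.read_camera(n); cv2.imwrite(f"pics/{n}0.png",im); p=cams.camera_params(n); print(n,p)
E
```

```text
pics
{'time': 0.0, 'qpos': array([ 6.61214696e+01,  1.22226468e+01, -2.00920095e+00,  7.58325576e+01,
        2.42025072e-04,  9.00006253e+01]), 'qd': array([-0.01107761, -0.00994226,  0.06280445, -0.04167172, -0.0047586 ,
        0.03648747]), 'tau': array([ 5.21826787e-04, -6.86165071e+01,  4.87118697e+01,  1.73841702e-02,
       -2.78662073e-04, -6.37005030e-06]), 'tool_pos': array([0.20233303, 0.45705421, 0.40422822]), 'tcp_rot': array([-1.79999759e+02,  6.44053141e-02,  6.61208443e+01]), 'ft_force': array([ 0.02233766,  0.28467293, -0.38496737]), 'ft_torque': array([0.0224403 , 0.00786263, 0.01409416]), 'width': 0.9981903025676435}
scene {'fovy': 42.641409786622134, 'cx': 279.6873777291061, 'cy': 208.02236837511973, 'extrinsics': array([[-0.43993264,  0.44150532, -0.78200532, -0.29487293],
       [-0.89783309, -0.19796906,  0.39332429,  0.57419213],
       [ 0.0188419 ,  0.87514645,  0.48349114,  0.62867652],
       [ 0.        ,  0.        ,  0.        ,  1.        ]])}
top {'fovy': 48.17264667829298, 'cx': 278.69932505633733, 'cy': 209.01780522005078, 'extrinsics': array([[ 0.01139238,  0.98200124, -0.1885306 ,  0.33629608],
       [-0.99988636,  0.00932589, -0.0118445 ,  0.14440919],
       [-0.0098731 ,  0.18864411,  0.98199589,  1.24088955],
       [ 0.        ,  0.        ,  0.        ,  1.        ]])}
wrist {'fovy': 61.4180558673587, 'cx': 274.2588862754016, 'cy': 208.9782281700987, 'extrinsics': array([[ 4.05127042e-01, -8.73422657e-01, -2.70194267e-01,
         1.33809233e-01],
       [ 9.14260395e-01,  3.87064148e-01,  1.19621386e-01,
         4.88979443e-01],
       [ 1.02484551e-04, -2.95489775e-01,  9.55345897e-01,
         3.74491353e-01],
       [ 0.00000000e+00,  0.00000000e+00,  0.00000000e+00,
         1.00000000e+00]])}
```

View pics/scene0.png

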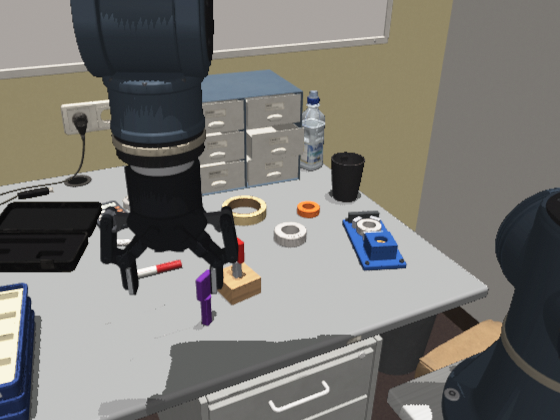

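View pics/top0.png

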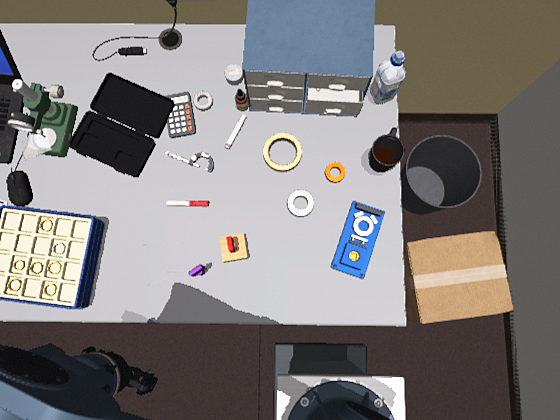

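View pics/wrist0.png

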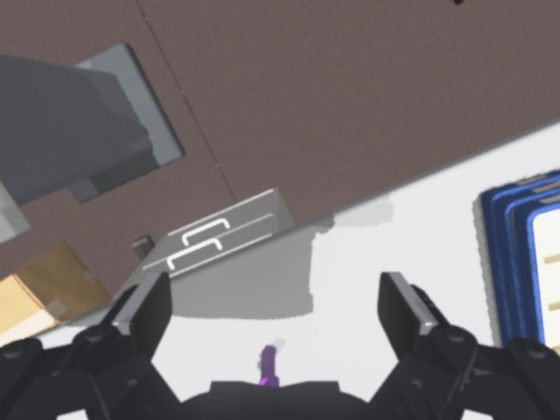

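```bash
cat > h.py <<'E'
import numpy as np, cv2
from rig import readout, cams, arm
def K(p,h=420):
    f=h/2/np.tan(np.radians(p["fovy"])/2); return f
def proj(p,X):
    E=np.array(p["extrinsics"]); c=np.linalg.inv(E)@np.r_[X,1]; f=K(p)
    return np.array([p["cx"]+f*c[0]/-c[2], p["cy"]-f*c[1]/-c[2]])
def ray(p,u,v,z):
    E=np.array(p["extrinsics"]); f=K(p)
    d=E[:3,:3]@np.array([(u-p["cx"])/f,-(v-p["cy"])/f,-1]); o=E[:3,3]
    return o+d*(z-o[2])/d[2]
def rec(t,cam):
    p=cams.camera_params(cam); E=np.array(p["extrinsics"]); out=[]
    for r in cams.recognise(t,cam):
        a=np.array(r["at"]); w=(E@np.r_[a,1])[:3]
        out.append((round(r["score"],2),w.round(4),proj(p,w).round(1)))
    return out
def tri(obs):
    A=[];b=[]
    for p,u,v in obs:
        E=np.array(p["extrinsics"]);f=K(p)
        d=E[:3,:3]@np.array([(u-p["cx"])/f,-(v-p["cy"])/f,-1]);d/=np.linalg.norm(d)
        M=np.eye(3)-np.outer(d,d);A.append(M);b.append(M@E[:3,3])
    return np.linalg.lstsq(np.vstack(A),np.hstack(b),rcond=None)[0]
def crop(im,x0,y0,x1,y1,s,name):
    cv2.imwrite(name,cv2.resize(im[y0:y1,x0:x1],None,fx=s,fy=s,interpolation=cv2.INTER_CUBIC))
E
python3 - <<'E'
from h import *
for c in ("top","scene"):
    im=cams.read_camera(c)
    for t in ("key_grip","key_stand","socket","recess","fixture","pad_face","ring_centre"):
        print(c,t,rec(t,c))
    if c=="top": crop(im,180,140,400,300,3.6,"pics/topc.png")
    else: crop(im,180,190,440,340,3,"pics/scenec.png")
E
```

```text
top key_grip [(0.48, array([0.4011, 0.3545, 0.099 ]), array([196.8, 271. ]))]
top key_stand [(0.98, array([0.4632, 0.2684, 0.0363]), array([235.7, 248.5]))]
top socket [(0.7, array([ 0.4782, -0.0422,  0.0138]), array([355.2, 244.9]))]
top recess [(0.62, array([ 0.4778, -0.0434,  0.0174]), array([355.9, 244.9]))]
top fixture [(0.92, array([ 0.4828, -0.0419,  0.0133]), array([355.1, 243.1]))]
top pad_face [(0.62, array([0.5863, 0.4073, 0.0165]), array([185.7, 202.6]))]
top ring_centre [(0.89, array([0.5855, 0.1038, 0.0278]), array([299.7, 203.1])), (0.58, array([ 0.5287, -0.0632,  0.0296]), array([363.8, 225. ])), (0.49, array([0.6756, 0.0115, 0.0203]), array([334.1, 171.1]))]
scene key_grip [(0.72, array([0.4023, 0.3658, 0.0637]), array([201.9, 294.9])), (0.68, array([0.4562, 0.2778, 0.0717]), array([238.3, 261.8]))]
scene key_stand []
scene socket [(0.61, array([ 0.4516, -0.0316,  0.0201]), array([378. , 248.1]))]
scene recess [(0.69, array([ 0.4527, -0.0275,  0.0164]), array([375.9, 249.7]))]
scene fixture [(0.82, array([ 0.4485, -0.0252,  0.0161]), array([376.2, 251.1]))]
scene pad_face []
scene ring_centre [(0.73, array([ 0.5303, -0.06  ,  0.0309]), array([368.4, 223.2])), (0.67, array([0.665 , 0.0124, 0.0111]), array([309.6, 210.3])), (0.62, array([0.5785, 0.1096, 0.015 ]), array([289.5, 235.6])), (0.6, array([ 0.6876, -0.1029,  0.0718]), array([347.9, 174.8]))]
```

View pics/topc.png

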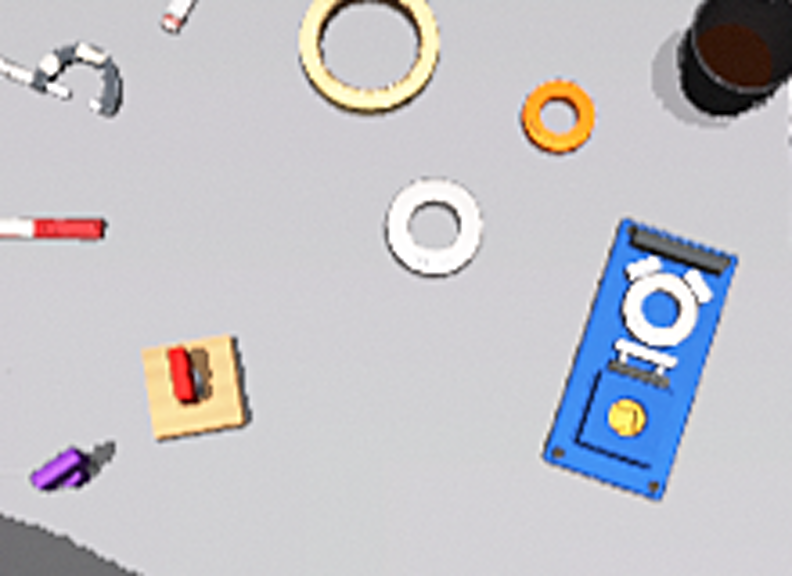

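View pics/scenec.png

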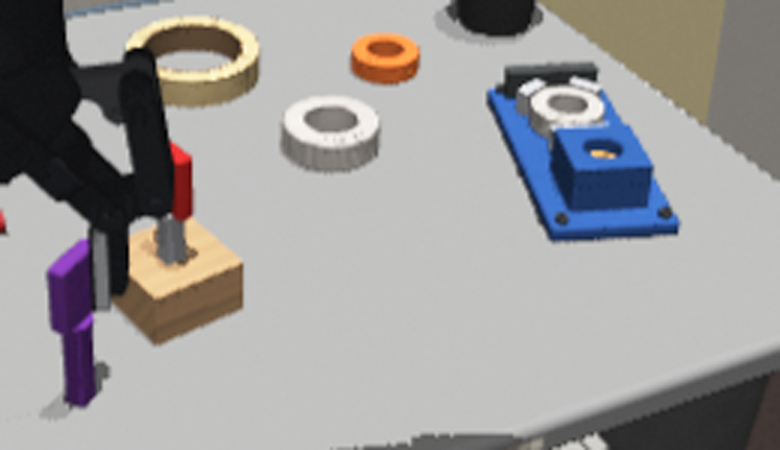

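```bash
python3 - <<'E'
from h import *
im=cv2.imread("pics/top0.png"); p=cams.camera_params("top")
b,g,r=[im[...,i].astype(int) for i in range(3)]
def blob(m,x0,y0,x1,y1):
    k=np.zeros(m.shape,np.uint8); k[y0:y1,x0:x1]=m[y0:y1,x0:x1]
    n,l,s,c=cv2.connectedComponentsWithStats(k); i=1+np.argmax(s[1:,4]); return (l==i).astype(np.uint8),c[i],s[i]
m,c,s=blob((r>150)&(g<80)&(b<80),215,230,250,265); print("red",c,s)
ct=cv2.findContours(m,0,1)[0][0]; print(cv2.minAreaRect(ct)); print("grip at z=.1:",ray(p,*c,.105))
m,c,s=blob((r>200)&(g>130)&(g<210)&(b<150),210,225,260,275); print("stand",c,s)
ct=cv2.findContours(m,0,1)[0][0]; R=cv2.minAreaRect(ct); print(R)
B=np.array([ray(p,*q,.036)[:2] for q in cv2.boxPoints(R)]); print(B.round(4),B.mean(0), np.linalg.norm(np.diff(B,axis=0),axis=1),np.degrees(np.arctan2(*np.diff(B,axis=0)[:,::-1].T)))
m,c,s=blob((b>150)&(r<90),325,190,395,285); print("fix",c,s)
ct=cv2.findContours(m,0,1)[0][0]; R=cv2.minAreaRect(ct); print(R)
B=np.array([ray(p,*q,.012)[:2] for q in cv2.boxPoints(R)]); print(B.round(4),B.mean(0), np.linalg.norm(np.diff(B,axis=0),axis=1),np.degrees(np.arctan2(*np.diff(B,axis=0)[:,::-1].T)))
m,c,s=blob((b<120)&(r>150)&(g>120),340,240,370,275); print("brass",c,s,ray(p,*c,.034))
E
```

```text
red [229.70689655 243.44827586] [227 237   6  14  58]
((229.74322509765625, 243.45944213867188), (13.645115852355957, 3.945575714111328), 80.53767395019531)
grip at z=.1: [0.46802756 0.27622407 0.105     ]
stand [234.         236.28571429] [231 236   7   2   7]
((234.0, 236.5), (6.0, 1.0), -0.0)
[[0.4928 0.2814]
 [0.4954 0.2815]
 [0.4956 0.266 ]
 [0.493  0.2659]] [0.49417696 0.27368187] [0.00260406 0.01553064 0.00260361] [   1.75132477  -89.42256551 -178.38695009]
fix [354.80314961 247.06370795] [ 331  201   54   78 1397]
((357.70001220703125, 239.39999389648438), (34.46882247924805, 70.5187759399414), 18.434947967529297)
[[ 0.419   0.0236]
 [ 0.5972 -0.0375]
 [ 0.5685 -0.1236]
 [ 0.3919 -0.0606]] [ 0.49414519 -0.04952285] [0.18843067 0.09083173 0.18752098] [ -18.92071775 -108.46867125  160.35509134]
brass [353.72580645 255.5483871 ] [350 251   9  10  62] [ 0.44838198 -0.0347387   0.034     ]
```

```bash
python3 -m pendant '[{"dx":-0.012,"dy":0.06},{"dx":-0.012,"dy":0.06},{"dx":-0.012,"dy":0.06},{"dx":-0.012,"dy":0.06},{"dx":-0.012,"dy":0.06}]' 0.05 30; python3 -m pendant '[{"dz":0.01,"twist":-0.12},{"dz":0.01,"twist":-0.12},{"dz":0.01,"twist":-0.12},{"dz":0.01,"twist":-0.12},{"twist":-0.1}]'
python3 -c "
from h import *
print(readout.read_state()['qpos'])"
```

```text
[ 6.61198180e+01  1.21973809e+01 -1.97303055e+00  7.58315283e+01
  1.22434962e-03  9.00002684e+01]invalid input
invalid input
```

```bash
python3 -m pendant '[{"dx":-0.012,"dy":0.06,"dz":0,"twist":0},{"dx":-0.012,"dy":0.06,"dz":0,"twist":0},{"dx":-0.012,"dy":0.06,"dz":0,"twist":0},{"dx":-0.012,"dy":0.06,"dz":0,"twist":0},{"dx":-0.012,"dy":0.06,"dz":0,"twist":0}]' 0.05 30; python3 -m pendant '[{"dx":0,"dy":0,"dz":0.01,"twist":-0.12},{"dx":0,"dy":0,"dz":0.01,"twist":-0.12},{"dx":0,"dy":0,"dz":0.01,"twist":-0.12},{"dx":0,"dy":0,"dz":0.01,"twist":-0.12},{"dx":0,"dy":0,"dz":0,"twist":-0.1}]'
python3 -c "
from h import *
print(readout.read_state()['qpos'])"
```

```text
time: 1.58
tool_pos: [0.4539, 0.2794, 0.4048]
tcp_rot: [180.0, -0.0, 66.1]
ft_force: [0.4, 1.5, 0.5]
width: 0.585
time: 2.2
tool_pos: [0.4523, 0.2807, 0.3639]
tcp_rot: [-179.9, 0.0, 99.6]
ft_force: [0.2, 0.4, -0.4]
width: 0.585
[ 3.18300292e+01  1.66382255e+01 -2.07739623e+00  7.13574324e+01
 -1.92953758e-03  2.22745207e+01]
```

```bash
python3 - <<'E'
from h import *
import json
p=cams.camera_params("wrist"); im=cams.read_camera("wrist"); cv2.imwrite("pics/w1.png",im)
pt=cams.camera_params("top")
np.save("w1p.npy",p,allow_pickle=True)
print(rec("key_grip","wrist"),rec("key_stand","wrist"))
E
```

```text
[(0.85, array([0.4605, 0.2752, 0.1144]), array([261.7, 228.9])), (0.75, array([0.3971, 0.3557, 0.0936]), array([394.8, 150.8]))] [(0.93, array([0.4566, 0.276 , 0.037 ]), array([266.3, 193.6]))]
```

View pics/w1.png

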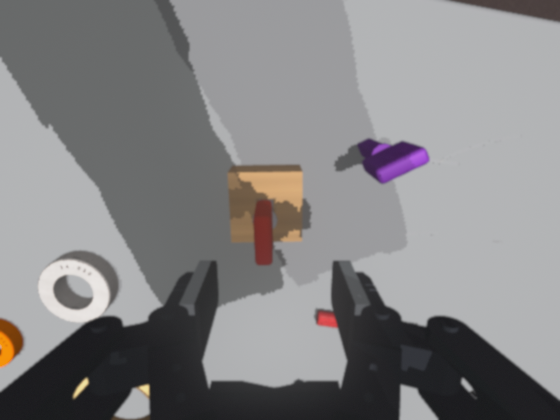

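```bash
python3 - <<'E'
from h import *
im=cv2.imread("pics/w1.png"); crop(im,210,150,330,270,6,"pics/w1c.png")
E
```

```text
(no output)
```

View pics/w1c.png

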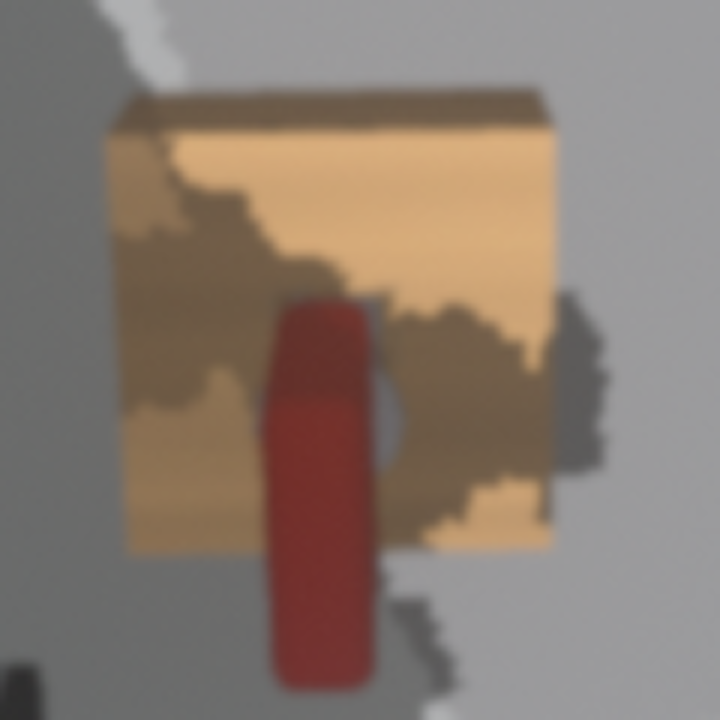

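```bash
python3 - <<'E'
from h import *
p=np.load("w1p.npy",allow_pickle=True).item()
f=lambda x,y,z: ray(p,210+x/6,150+y/6,z)[:2]
a,b=f(318,400,.115),f(323,690,.115); print("grip",a,b,(a+b)/2,np.linalg.norm(a-b),np.degrees(np.arctan2(*(b-a)[::-1])))
print("w",np.linalg.norm(f(264,500,.115)-f(376,500,.115)))
S=[f(*q,.036) for q in((110,130),(555,130),(550,550),(128,553))]
print(S,np.mean(S,axis=0)); 
for i in range(4):
    d=S[(i+1)%4]-S[i]; print(np.linalg.norm(d),np.degrees(np.arctan2(d[1],d[0])))
E
```

```text
grip [0.45136114 0.27446224] [0.48557436 0.28045623] [0.46846775 0.27745924] 0.03473431084785999 9.93710020444467
w 0.012372716577684519
[array([0.44258452, 0.24064365]), array([0.43208143, 0.30316124]), array([0.49551821, 0.31459075]), array([0.50658964, 0.25164054])] [0.46919345 0.27750905]
0.06339372446836727 99.53675674885623
0.06445819387417612 10.213498856011599
0.06391639325271244 -80.02506231885995
0.06494295172528021 -170.25104209251583
```

```bash
python3 -m pendant '[{"dx":-0.003,"dy":0.008,"dz":0.01,"twist":-0.007},{"dx":-0.003,"dy":0.0075,"dz":0.016,"twist":0},{"dx":0,"dy":0,"dz":0.03,"twist":0},{"dx":0,"dy":0,"dz":0.03,"twist":0},{"dx":0,"dy":0,"dz":0.03,"twist":0}]'; python3 -m pendant '[{"dx":0,"dy":0,"dz":0,"twist":0},{"dx":0,"dy":0,"dz":0,"twist":0},{"dx":0,"dy":0,"dz":0,"twist":0},{"dx":0,"dy":0,"dz":0,"twist":0},{"dx":0,"dy":0,"dz":0,"twist":0}]' 0.0 60
python3 - <<'E'
from h import *
print(readout.read_state())
cv2.imwrite("pics/w2.png",cams.read_camera("wrist"));cv2.imwrite("pics/s2.png",cams.read_camera("scene"))
E
```

```text
time: 2.98
tool_pos: [0.4689, 0.2771, 0.2465]
tcp_rot: [-180.0, 0.0, 99.7]
ft_force: [-0.8, -0.6, 0.3]
width: 0.591
time: 3.6
tool_pos: [0.469, 0.2775, 0.2494]
tcp_rot: [179.9, 0.0, 99.7]
ft_force: [1.1, -5.5, 4.5]
width: 0.133
{'time': 3.6, 'qpos': array([ 3.06164071e+01,  2.18611640e+01, -1.18895855e+01,  5.61805311e+01,
       -3.66186814e-02,  2.08805283e+01]), 'qd': array([-0.01339673, -0.04314635, -0.06673928, -0.13864093,  0.00629212,
        0.113979  ]), 'tau': array([ 2.70509362e+00, -7.70451236e+01,  4.38416934e+01, -8.67652148e-01,
        1.79313730e+00,  2.57628446e-02]), 'tool_pos': array([0.46903671, 0.27746325, 0.24941714]), 'tcp_rot': array([1.79922742e+02, 9.72074358e-03, 9.97358503e+01]), 'ft_force': array([ 1.06544615, -5.46701077,  4.50062125]), 'ft_torque': array([-1.35447173, -0.2591639 ,  0.08126295]), 'width': 0.1333316538619598}
```

View pics/w2.png

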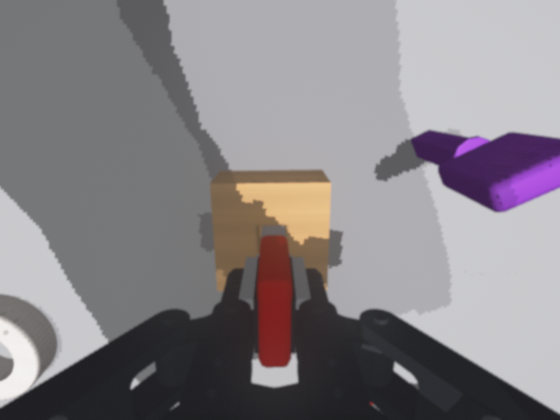

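View pics/s2.png

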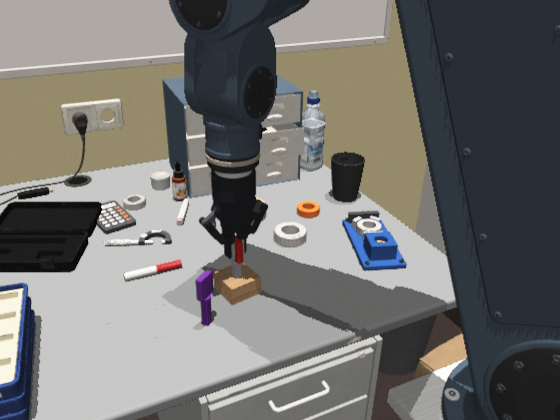

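```bash
python3 -m pendant '[{"dx":0,"dy":0,"dz":-0.01,"twist":0},{"dx":0,"dy":0,"dz":-0.02,"twist":0},{"dx":0,"dy":0,"dz":-0.03,"twist":0},{"dx":0,"dy":0,"dz":-0.03,"twist":0},{"dx":0,"dy":0,"dz":-0.02,"twist":0}]' 0.0 90; python3 -m pendant '[{"dx":-0.03,"dy":-0.012,"dz":0,"twist":0},{"dx":-0.045,"dy":-0.016,"dz":0,"twist":0},{"dx":-0.045,"dy":-0.016,"dz":0,"twist":0},{"dx":-0.045,"dy":-0.016,"dz":0,"twist":0},{"dx":-0.045,"dy":-0.016,"dz":0,"twist":0}]';python3 -m pendant '[{"dx":-0.045,"dy":-0.016,"dz":0,"twist":0},{"dx":-0.03,"dy":-0.008,"dz":0,"twist":0},{"dx":-0.017,"dy":-0.004,"dz":0,"twist":0},{"dx":0,"dy":0,"dz":0,"twist":0},{"dx":0,"dy":0,"dz":0,"twist":0}]'
python3 - <<'E'
from h import *
print(readout.read_state())
p=cams.camera_params("wrist");im=cams.read_camera("wrist");cv2.imwrite("pics/w3.png",im);np.save("w3p.npy",p,allow_pickle=True)
for t in ("socket","recess","ring_centre","pad_face","key_grip"): print(t,rec(t,"wrist"))
E
```

```text
time: 4.32
tool_pos: [0.4687, 0.2778, 0.3608]
tcp_rot: [179.9, -0.1, 99.8]
ft_force: [0.9, 0.4, -2.6]
width: 0.126
time: 4.95
tool_pos: [0.4289, 0.0566, 0.3594]
tcp_rot: [179.9, -0.0, 99.8]
ft_force: [0.5, 0.4, -3.2]
width: 0.127
time: 5.58
tool_pos: [0.4175, -0.0372, 0.359]
tcp_rot: [180.0, -0.0, 99.8]
ft_force: [0.6, 0.3, -2.7]
width: 0.129
{'time': 5.575, 'qpos': array([-5.10872215e+00,  3.55644822e+00, -1.87188940e+01,  6.77000583e+01,
        3.64093249e-02, -1.48708960e+01]), 'qd': array([ 0.61134453,  0.24778053, -0.19520578, -0.03810713, -0.15744029,
       -0.11066305]), 'tau': array([-1.24644890e+00, -5.48408818e+01,  4.88060725e+01,  2.96505878e-02,
       -3.25608021e-02, -3.55456676e-02]), 'tool_pos': array([ 0.41745272, -0.03723   ,  0.35903909]), 'tcp_rot': array([ 1.79966880e+02, -2.88766025e-02,  9.97621901e+01]), 'ft_force': array([ 0.58002562,  0.30604866, -2.7369732 ]), 'ft_torque': array([-0.02577709,  0.01426702, -0.00447387]), 'width': 0.128876275969375}
socket [(0.93, array([ 0.4399, -0.0553,  0.015 ]), array([249. , 205.2])), (0.53, array([ 0.5166, -0.0721,  0.0308]), array([218.3, 283.8]))]
recess [(0.78, array([ 0.4473, -0.0507,  0.0131]), array([252.8, 212.9]))]
ring_centre [(0.59, array([ 0.5149, -0.0749,  0.0293]), array([215.8, 281.1]))]
pad_face [(0.68, array([ 0.4877, -0.0608,  0.0277]), array([234.7, 256.9]))]
key_grip []
```

View pics/w3.png

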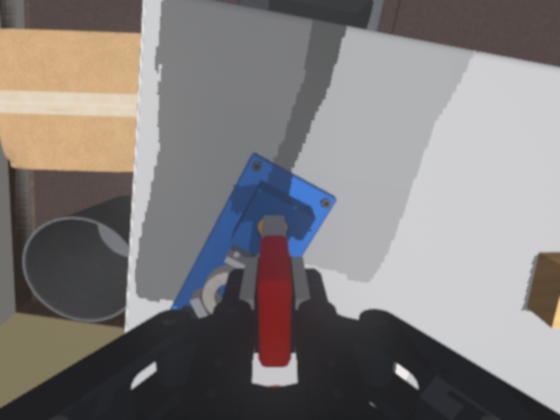

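```bash
python3 -m pendant '[{"dx":0,"dy":0.02,"dz":0.01,"twist":0},{"dx":0,"dy":0.03,"dz":0.015,"twist":0},{"dx":0,"dy":0.03,"dz":0.015,"twist":0},{"dx":0,"dy":0,"dz":0,"twist":0},{"dx":0,"dy":0,"dz":0,"twist":0}]'
python3 - <<'E'
from h import *
print(readout.read_state()["tool_pos"],readout.read_state()["tcp_rot"])
p=cams.camera_params("wrist");im=cams.read_camera("wrist");cv2.imwrite("pics/w4.png",im);np.save("w4p.npy",p,allow_pickle=True)
print(proj(p,[.447,-.034,.034]))
u,v=proj(p,[.447,-.034,.034]).astype(int)
crop(im,u-70,max(v-70,0),u+70,v+70,5,"pics/w4c.png"); print(u-70,max(v-70,0))
for t in ("socket","recess"): print(t,rec(t,"wrist"))
E
```

```text
time: 6.5
tool_pos: [0.4958, -0.0241, 0.3188]
tcp_rot: [-180.0, -0.0, 99.8]
ft_force: [-0.3, -0.3, -2.9]
width: 0.131
[ 0.49584916 -0.02407104  0.31876622] [-1.79965362e+02 -6.78045444e-03  9.97699741e+01]
[270.03433116 136.49950747]
200 66
socket [(0.71, array([ 0.4628, -0.0522,  0.0215]), array([243.1, 151.6]))]
recess [(0.87, array([ 0.4683, -0.0483,  0.0193]), array([247.5, 159. ]))]
```

View pics/w4c.png

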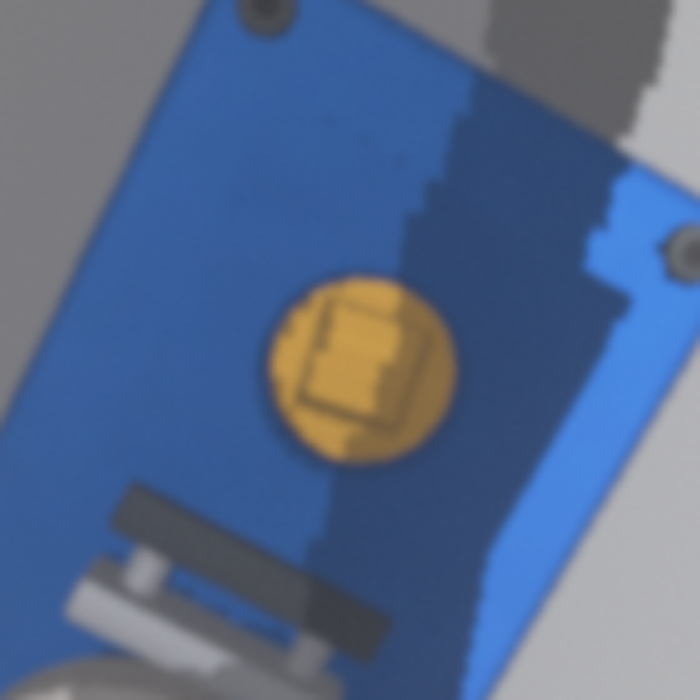

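View pics/w4.png

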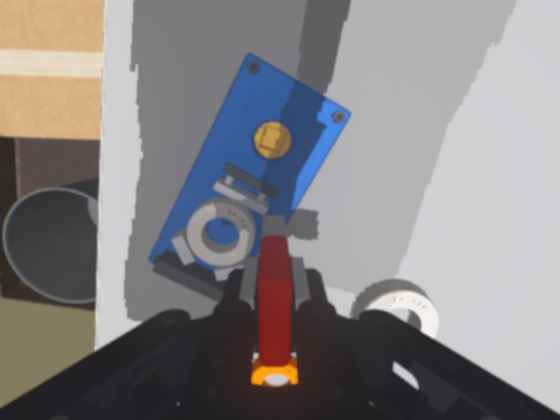

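```bash
python3 - <<'E'
from h import *
p=np.load("w4p.npy",allow_pickle=True).item(); im=cv2.imread("pics/w4.png").astype(int)
m=((im[...,2]>im[...,0]+20)).astype(np.uint8); k=np.zeros_like(m); k[110:170,245:300]=m[110:170,245:300]
n,l,s,c=cv2.connectedComponentsWithStats(k); i=1+np.argmax(s[1:,4]); print(c[i],s[i])
ct=max(cv2.findContours((l==i).astype(np.uint8),0,1)[0],key=len); print(cv2.fitEllipse(ct))
(u,v),_,_=cv2.fitEllipse(ct)
for z in(.034,.040,.046): print(z,ray(p,u,v,z))
f=lambda x,y: ray(p,200+x/5,66+y/5,.034)[:2]
S=[f(*q) for q in((333,295),(437,335),(398,433),(297,402))]; print(S,np.mean(S,axis=0))
for i in range(4):
    d=S[(i+1)%4]-S[i]; print(np.linalg.norm(d),np.degrees(np.arctan2(d[1],d[0])))
E=p["extrinsics"]; print(E[:3,3])
E
python3 - <<'E'
import cv2
im=cv2.imread("pics/w4.png"); cv2.imwrite("pics/w4d.png",cv2.resize(im[118:162,250:294],None,fx=13,fy=13,interpolation=cv2.INTER_CUBIC))
E
```

```text
[271.99714013 139.61963775] [ 254  122   37   36 1049]
((271.9958190917969, 139.6127471923828), (35.498146057128906, 35.8297004699707), 68.52637481689453)
0.034 [ 0.44891406 -0.03226272  0.034     ]
0.04 [ 0.44827895 -0.03233732  0.04      ]
0.046 [ 0.44764384 -0.03241192  0.046     ]
[array([ 0.43956057, -0.03769988]), array([ 0.44251532, -0.02229157]), array([ 0.45707646, -0.02532816]), array([ 0.45516485, -0.04034294])] [ 0.4485793  -0.03141564]
0.0156890538289306 79.14455097089008
0.014874398764999007 -11.779652642500507
0.015135980065132662 -97.255603268492
0.015826536787823885 170.38645778164965
[ 0.42192859 -0.03543233  0.28893618]
```

View pics/w4d.png

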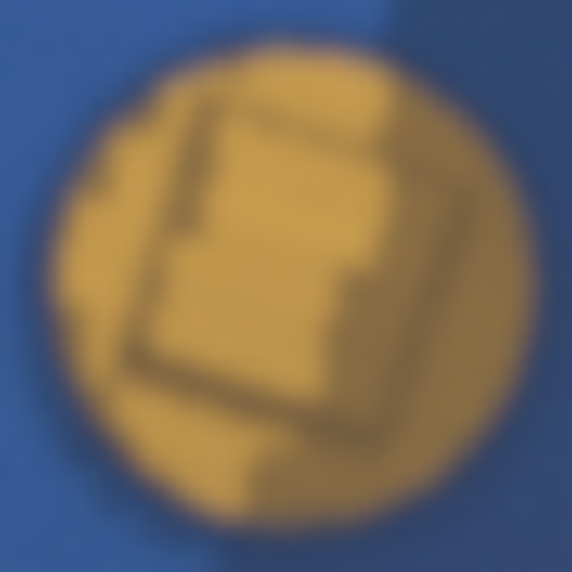

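```bash
python3 - <<'E'
from h import *
p=np.load("w4p.npy",allow_pickle=True).item(); im=cv2.imread("pics/w4.png")
T=np.array([0.49585,-0.02407,0.3188]); y=np.radians(99.77); tx=np.array([np.cos(y),np.sin(y),0]); ty=np.array([np.sin(y),-np.cos(y),0])
s=8;x0,y0=235,200
c=cv2.resize(im[y0:y0+70,x0:x0+80],None,fx=s,fy=s,interpolation=cv2.INTER_CUBIC)
for h in(.236,.210):
  for a in(-1,1):
    for b in(-1,1):
      q=proj(p,T+tx*a*.0065+ty*b*.0065-np.array([0,0,h])); print(h,a,b,q.round(1))
      cv2.circle(c,tuple(int(t) for t in (q-[x0,y0]+.5)*s),4,(0,255,0) if h>.22 else (255,255,0),-1)
cv2.imwrite("pics/w4e.png",c)
E
```

```text
0.236 -1 -1 [261.3 216.1]
0.236 -1 1 [261.5 235.8]
0.236 1 -1 [282.5 216.1]
0.236 1 1 [282.3 235.8]
0.21 -1 -1 [259.7 231.1]
0.21 -1 1 [260.  253.1]
0.21 1 -1 [283.6 231.1]
0.21 1 1 [283.4 253.1]
```

View pics/w4e.png

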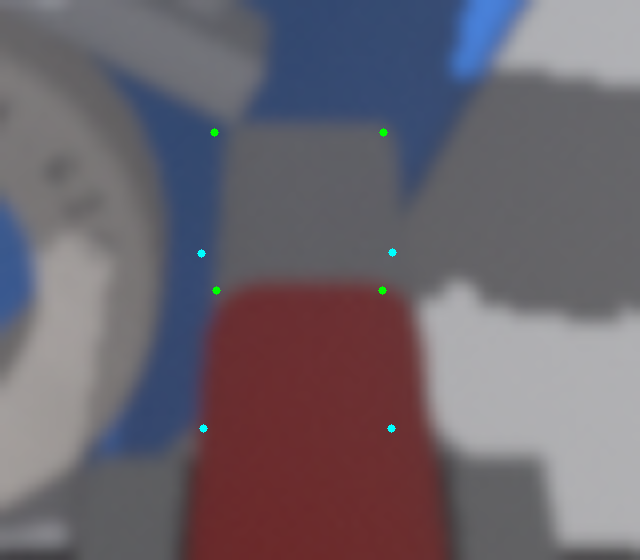

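```bash
python3 -m pendant '[{"dx":0,"dy":-0.015,"dz":0,"twist":0},{"dx":0,"dy":-0.02,"dz":0,"twist":0},{"dx":0,"dy":-0.0125,"dz":0,"twist":0},{"dx":0,"dy":0,"dz":0.01,"twist":0.16},{"dx":0,"dy":0,"dz":0.013,"twist":0.16}]'
python3 -m pendant '[{"dx":0,"dy":0,"dz":0,"twist":0},{"dx":0,"dy":0,"dz":0,"twist":0},{"dx":0,"dy":0,"dz":0,"twist":0},{"dx":0,"dy":0,"dz":0,"twist":0},{"dx":0,"dy":0,"dz":0,"twist":0}]'
python3 - <<'E'
from h import *
print(readout.read_state()["tool_pos"],readout.read_state()["tcp_rot"],readout.read_state()["ft_force"])
p=cams.camera_params("wrist");im=cams.read_camera("wrist");cv2.imwrite("pics/w5.png",im);np.save("w5p.npy",p,allow_pickle=True)
s=8;x0,y0=215,170
c=cv2.resize(im[y0:y0+70,x0:x0+90],None,fx=s,fy=s,interpolation=cv2.INTER_CUBIC);cv2.imwrite("pics/w5c.png",c)
E
```

```text
time: 7.28
tool_pos: [0.4489, -0.0324, 0.296]
tcp_rot: [179.9, -0.0, 81.1]
ft_force: [0.5, 0.1, -2.9]
width: 0.13
time: 7.9
tool_pos: [0.4494, -0.0322, 0.2958]
tcp_rot: [180.0, -0.0, 81.5]
ft_force: [0.1, -0.1, -3.4]
width: 0.132
[ 0.44944936 -0.03220962  0.29582689] [ 1.79990914e+02 -9.23199896e-04  8.14518595e+01] [ 0.09122245 -0.13327844 -3.37945933]
```

View pics/w5c.png

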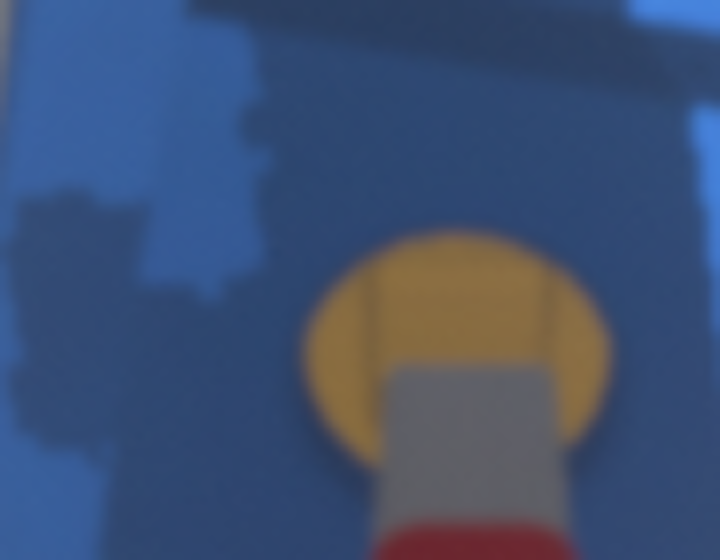

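```bash
python3 -m pendant '[{"dx":-0.0004,"dy":0,"dz":0.006,"twist":0},{"dx":0,"dy":0,"dz":0.006,"twist":0},{"dx":0,"dy":0,"dz":0.004,"twist":0},{"dx":0,"dy":0,"dz":0.003,"twist":0},{"dx":0,"dy":0,"dz":0,"twist":0}]'
python3 -m pendant '[{"dx":0,"dy":0,"dz":0.002,"twist":0},{"dx":0,"dy":0,"dz":0.002,"twist":0},{"dx":0,"dy":0,"dz":0.001,"twist":0},{"dx":0,"dy":0,"dz":0.001,"twist":0},{"dx":0,"dy":0,"dz":0,"twist":0}]'
python3 - <<'E'
from h import *
r=readout.read_state();print(r["tool_pos"],r["tcp_rot"],r["ft_force"],r["ft_torque"])
E
```

```text
time: 8.57
tool_pos: [0.4493, -0.0326, 0.2765]
tcp_rot: [-180.0, 0.0, 81.4]
ft_force: [0.1, 0.3, -2.3]
width: 0.13
time: 9.2
tool_pos: [0.4493, -0.0326, 0.2707]
tcp_rot: [-180.0, 0.0, 81.4]
ft_force: [0.9, -0.3, -2.4]
width: 0.132
[ 0.44930633 -0.03262189  0.27065122] [-1.79991770e+02  1.52517493e-03  8.14193718e+01] [ 0.88317216 -0.29455897 -2.42270909] [0.01626267 0.01057697 0.02039004]
```

```bash
python3 -m pendant '[{"dx":0,"dy":0,"dz":0.001,"twist":0},{"dx":0,"dy":0,"dz":0.001,"twist":0},{"dx":0,"dy":0,"dz":0.001,"twist":0},{"dx":0,"dy":0,"dz":0,"twist":0},{"dx":0,"dy":0,"dz":0,"twist":0}]'
python3 - <<'E'
from h import *
r=readout.read_state();print(r["tool_pos"],r["tcp_rot"],r["ft_force"],r["ft_torque"])
E
```

```text
time: 9.82
tool_pos: [0.4494, -0.0326, 0.2677]
tcp_rot: [180.0, -0.0, 81.4]
ft_force: [0.5, 0.1, -2.4]
width: 0.129
[ 0.44936045 -0.03263531  0.26772113] [ 1.79996907e+02 -9.74968319e-04  8.14160605e+01] [ 0.48040653  0.12706209 -2.36806938] [0.05218711 0.0177348  0.00978573]
```

```bash
python3 -m pendant '[{"dx":0,"dy":0,"dz":0.001,"twist":0},{"dx":0,"dy":0,"dz":0.001,"twist":0},{"dx":0,"dy":0,"dz":0.001,"twist":0},{"dx":0,"dy":0,"dz":0,"twist":0},{"dx":0,"dy":0,"dz":0,"twist":0}]'
python3 - <<'E'
from h import *
r=readout.read_state();print(r["tool_pos"],r["tcp_rot"],r["ft_force"],r["ft_torque"])
E
```

```text
time: 10.45
tool_pos: [0.4493, -0.0326, 0.2647]
tcp_rot: [180.0, 0.0, 81.4]
ft_force: [0.1, 0.1, -2.7]
width: 0.131
[ 0.44934875 -0.03261936  0.26472188] [1.79999771e+02 3.04696295e-03 8.14181976e+01] [ 0.05864067  0.08412257 -2.67748604] [-0.00681647  0.0127893   0.0278382 ]
```

```bash
python3 -m pendant '[{"dx":0,"dy":0,"dz":0.0015,"twist":0},{"dx":0,"dy":0,"dz":0.0015,"twist":0},{"dx":0,"dy":0,"dz":0.0015,"twist":0},{"dx":0,"dy":0,"dz":0.001,"twist":0},{"dx":0,"dy":0,"dz":0,"twist":0}]'
python3 -m pendant '[{"dx":0,"dy":0,"dz":0.0008,"twist":0},{"dx":0,"dy":0,"dz":0.0008,"twist":0},{"dx":0,"dy":0,"dz":0.0008,"twist":0},{"dx":0,"dy":0,"dz":0,"twist":0},{"dx":0,"dy":0,"dz":0,"twist":0}]'
python3 - <<'E'
from h import *
r=readout.read_state();print(r["tool_pos"],r["tcp_rot"],r["ft_force"],r["ft_torque"])
p=cams.camera_params("wrist");im=cams.read_camera("wrist");cv2.imwrite("pics/w6.png",im)
im=cams.read_camera("scene");crop(im,300,180,440,290,5,"pics/s6.png")
E
```

```text
time: 11.08
tool_pos: [0.4493, -0.0326, 0.2591]
tcp_rot: [-180.0, 0.0, 81.4]
ft_force: [0.5, 0.7, -2.0]
width: 0.127
time: 11.7
tool_pos: [0.4495, -0.0326, 0.2573]
tcp_rot: [180.0, -0.0, 81.4]
ft_force: [-1.5, 0.0, 7.6]
width: 0.129
[ 0.44947172 -0.0326316   0.25727335] [ 1.79959581e+02 -2.84326333e-03  8.14164743e+01] [-1.45744111  0.04462495  7.59210979] [ 0.02732072  0.67572175 -0.02518972]
```

View pics/w6.png

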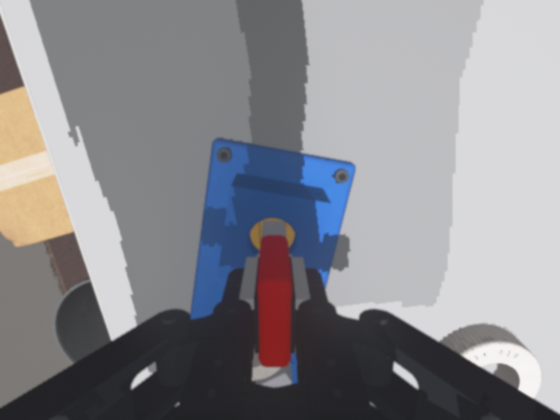

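View pics/s6.png

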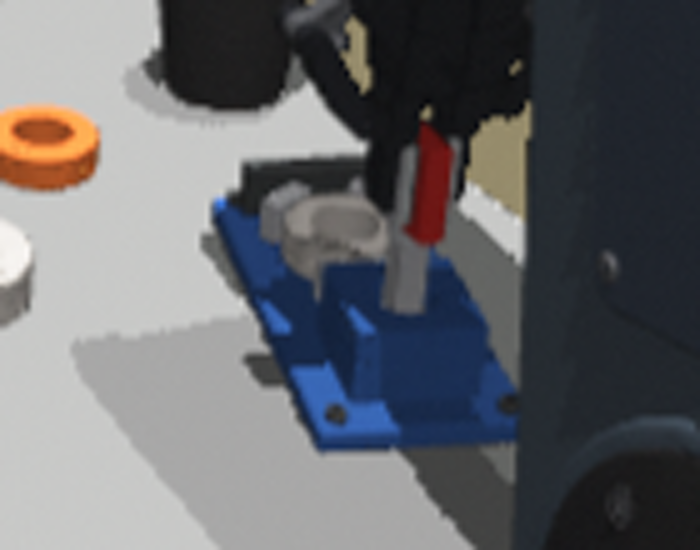

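```bash
python3 - <<'E'
import cv2
im=cv2.imread("pics/w4.png"); cv2.imwrite("pics/w4f.png",cv2.resize(im[155:275,170:290],None,fx=6,fy=6,interpolation=cv2.INTER_CUBIC))
E
```

```text
(no output)
```

View pics/w4f.png

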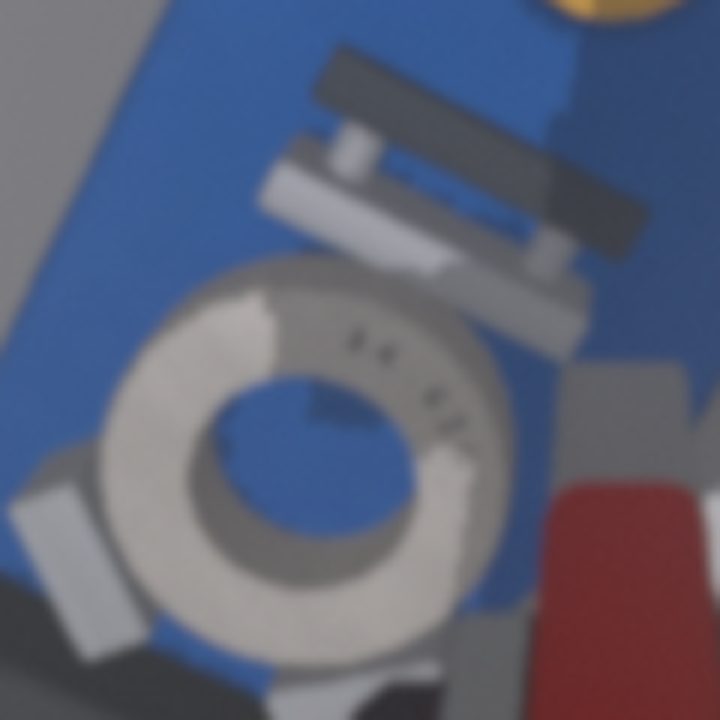

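```bash
cat > ov.py <<'E'
from h import *
def overlay(pic,par,S,ang,pad,x0,y0,w,h,s,out,rx=85e-3):
    p=np.load(par,allow_pickle=True).item(); im=cv2.imread(pic)
    c=cv2.resize(im[y0:y0+h,x0:x0+w],None,fx=s,fy=s,interpolation=cv2.INTER_CUBIC)
    a=np.radians(ang); R=np.array([[np.cos(a),-np.sin(a)],[np.sin(a),np.cos(a)]])
    def P(x,y,z): # relative to socket
        q=R@np.array([x,y])+S; return ((proj(p,np.r_[q,z])-[x0,y0]+.5)*s).astype(int)
    def poly(pts,col): cv2.polylines(c,[np.array([P(*q) for q in pts])],True,col,1)
    t=np.linspace(0,2*np.pi,80)
    for z,col in((.012,(0,255,255)),(.030,(0,255,0))): poly([(rx+.027*np.cos(k),.027*np.sin(k),z) for k in t],col)
    poly([(-.045,-.045,.012),(.145,-.045,.012),(.145,.045,.012),(-.045,.045,.012)],(0,0,255))
    poly([(.013*np.cos(k),.013*np.sin(k),.046) for k in t],(255,0,255))
    poly([(.013*np.cos(k),.013*np.sin(k),.034) for k in t],(0,255,255))
    for z,col in((.012,(0,255,255)),(.030,(0,255,0))): poly([(pad,-.022,z),(pad,.022,z)],col)
    cv2.imwrite(out,c)
E
python3 -c "
from ov import *
overlay('pics/w4.png','w4p.npy',[.4484,-.032],-19,.055,145,45,215,215,3.6,'pics/ov1.png')"
```

```text
(no output)
```

View pics/ov1.png

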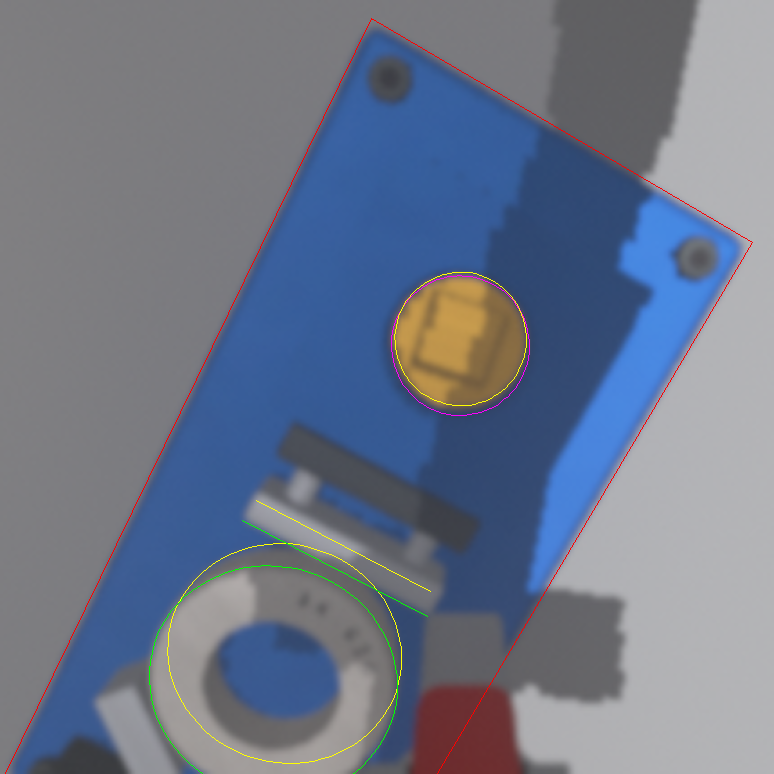

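```bash
cat > st.py <<'E'
from h import *
r=[readout.read_state() for _ in range(1)][0]
print(r["tool_pos"].round(4),r["tcp_rot"].round(2),r["ft_force"].round(1),r["ft_torque"].round(3),round(r["width"]*85.4,1), r["qpos"][5].round(1))
E
python3 -m pendant '[{"dx":0,"dy":0,"dz":-0.0004,"twist":0.04},{"dx":0,"dy":0,"dz":0,"twist":0.04},{"dx":0,"dy":0,"dz":0,"twist":0.04},{"dx":0,"dy":0,"dz":0,"twist":0.04},{"dx":0,"dy":0,"dz":0,"twist":0.04}]'; python3 st.py
python3 -m pendant '[{"dx":0,"dy":0,"dz":0,"twist":0.04},{"dx":0,"dy":0,"dz":0,"twist":0.04},{"dx":0,"dy":0,"dz":0,"twist":0.04},{"dx":0,"dy":0,"dz":0,"twist":0.04},{"dx":0,"dy":0,"dz":0,"twist":0.04}]'; python3 st.py
```

```text
time: 12.42
tool_pos: [0.4495, -0.0329, 0.2574]
tcp_rot: [179.9, 0.1, 69.9]
ft_force: [0.8, -4.5, 1.1]
width: 0.128
[ 0.4495 -0.0329  0.2574] [1.7995e+02 6.0000e-02 6.9870e+01] [ 0.8 -4.5  1.1] [-1.303 -0.006  0.089] 10.9 16.0
time: 13.05
tool_pos: [0.4495, -0.0331, 0.2574]
tcp_rot: [179.9, 0.1, 58.4]
ft_force: [0.7, -6.8, 0.6]
width: 0.131
[ 0.4495 -0.0331  0.2574] [1.7991e+02 8.0000e-02 5.8410e+01] [ 0.7 -6.8  0.6] [-1.701 -0.015  0.191] 11.2 27.4
```

```bash
python3 -m pendant '[{"dx":0,"dy":0,"dz":0,"twist":0.04},{"dx":0,"dy":0,"dz":0,"twist":0.04},{"dx":0,"dy":0,"dz":0,"twist":0.04},{"dx":0,"dy":0,"dz":0,"twist":0.04},{"dx":0,"dy":0,"dz":0,"twist":0.04}]'; python3 st.py
python3 - <<'E'
from h import *
p=cams.camera_params("wrist");im=cams.read_camera("wrist");cv2.imwrite("pics/w7.png",im);np.save("w7p.npy",p,allow_pickle=True)
E
```

```text
time: 13.68
tool_pos: [0.4495, -0.0332, 0.2574]
tcp_rot: [179.9, 0.1, 46.9]
ft_force: [-0.5, -8.2, 0.8]
width: 0.13
[ 0.4495 -0.0332  0.2574] [1.7989e+02 8.0000e-02 4.6950e+01] [-0.5 -8.2  0.8] [-2.055  0.103  0.178] 11.1 38.9
```

View pics/w7.png

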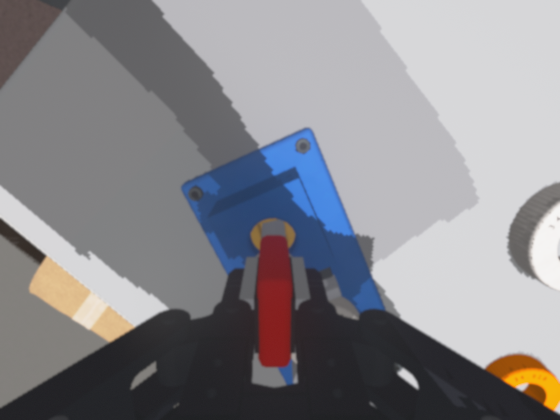

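```bash
python3 -m pendant '[{"dx":-0.0006,"dy":0.0005,"dz":0,"twist":0.04},{"dx":0,"dy":0,"dz":0,"twist":0.04},{"dx":0,"dy":0,"dz":0,"twist":0.04},{"dx":0,"dy":0,"dz":0,"twist":0.04},{"dx":0,"dy":0,"dz":0,"twist":0}]'; python3 st.py; python3 -m pendant '[{"dx":0,"dy":0,"dz":0,"twist":0.04},{"dx":0,"dy":0,"dz":0,"twist":0.04},{"dx":0,"dy":0,"dz":0,"twist":0.02},{"dx":0,"dy":0,"dz":0,"twist":0},{"dx":0,"dy":0,"dz":0,"twist":0}]'; python3 st.py
python3 - <<'E'
from h import *
im=cams.read_camera("top");cv2.imwrite("pics/t8.png",im)
crop(im,310,180,410,290,6,"pics/t8c.png")
im=cams.read_camera("scene");crop(im,300,180,440,290,5,"pics/s8.png")
E
```

```text
time: 14.35
tool_pos: [0.4494, -0.0338, 0.2574]
tcp_rot: [179.9, 0.0, 37.8]
ft_force: [-1.0, -6.0, 0.8]
width: 0.129
[ 0.4494 -0.0338  0.2574] [1.7992e+02 4.0000e-02 3.7830e+01] [-1.  -6.   0.8] [-1.401  0.124  0.16 ] 11.0 47.9
time: 14.98
tool_pos: [0.4494, -0.0338, 0.2574]
tcp_rot: [179.9, 0.0, 32.1]
ft_force: [-0.6, -5.3, 0.8]
width: 0.129
[ 0.4494 -0.0338  0.2574] [1.7991e+02 3.0000e-02 3.2140e+01] [-0.6 -5.3  0.8] [-1.547  0.262  0.155] 11.0 53.6
```

View pics/t8c.png

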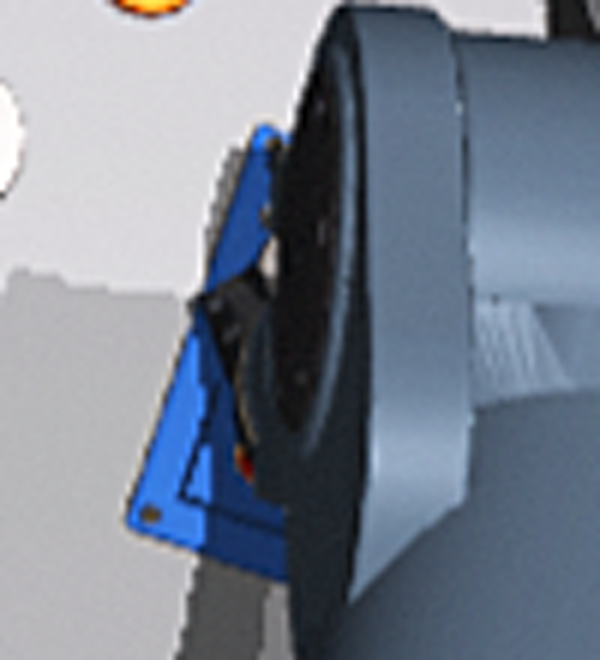

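View pics/s8.png

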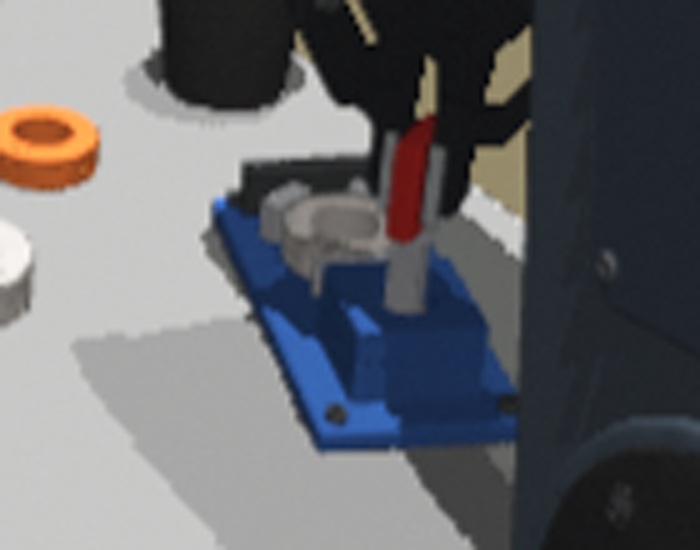

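```bash
python3 -m pendant '[{"dx":0,"dy":0,"dz":0,"twist":0.04},{"dx":0,"dy":0,"dz":0,"twist":0.04},{"dx":0,"dy":0,"dz":0,"twist":0.04},{"dx":0,"dy":0,"dz":0,"twist":0.02},{"dx":0,"dy":0,"dz":0,"twist":0}]'; python3 st.py; python3 -m pendant '[{"dx":0,"dy":0,"dz":0,"twist":0},{"dx":0,"dy":0,"dz":0,"twist":0},{"dx":0,"dy":0,"dz":0,"twist":0},{"dx":0,"dy":0,"dz":0,"twist":0},{"dx":0,"dy":0,"dz":0,"twist":0}]' 0.04; python3 st.py
```

```text
time: 15.7
tool_pos: [0.4494, -0.0339, 0.2574]
tcp_rot: [179.9, 0.0, 24.1]
ft_force: [-2.1, -7.3, 1.7]
width: 0.13
[ 0.4494 -0.0339  0.2574] [1.799e+02 3.000e-02 2.410e+01] [-2.1 -7.3  1.7] [-1.8    0.414  0.182] 11.1 61.6
time: 16.32
tool_pos: [0.4493, -0.0334, 0.2572]
tcp_rot: [-180.0, -0.0, 24.1]
ft_force: [0.4, 0.9, 0.5]
width: 0.472
[ 0.4493 -0.0334  0.2572] [-180.     -0.     24.12] [0.4 0.9 0.5] [0.016 0.018 0.08 ] 40.3 61.6
```

```bash
python3 -m pendant '[{"dx":0,"dy":0,"dz":-0.02,"twist":0},{"dx":0,"dy":0,"dz":-0.04,"twist":0},{"dx":0,"dy":0,"dz":-0.03,"twist":0},{"dx":0.02,"dy":0.02,"dz":-0.01,"twist":0},{"dx":0.019,"dy":0.02,"dz":0,"twist":0}]';  python3 -m pendant '[{"dx":0,"dy":0.01,"dz":0,"twist":0},{"dx":0,"dy":0,"dz":0,"twist":0},{"dx":0,"dy":0,"dz":0,"twist":0},{"dx":0,"dy":0,"dz":0,"twist":0},{"dx":0,"dy":0,"dz":0,"twist":0}]'; python3 - <<'E'
from h import *
p=cams.camera_params("wrist");im=cams.read_camera("wrist");cv2.imwrite("pics/w9.png",im);np.save("w9p.npy",p,allow_pickle=True)
E
```

```text
time: 16.95
tool_pos: [0.5021, -0.0542, 0.3584]
tcp_rot: [179.9, -0.1, 24.1]
ft_force: [0.5, -0.2, -0.4]
width: 0.468
time: 17.58
tool_pos: [0.5051, -0.0629, 0.3573]
tcp_rot: [180.0, -0.0, 24.1]
ft_force: [0.0, -0.0, 0.4]
width: 0.469
```

View pics/w9.png

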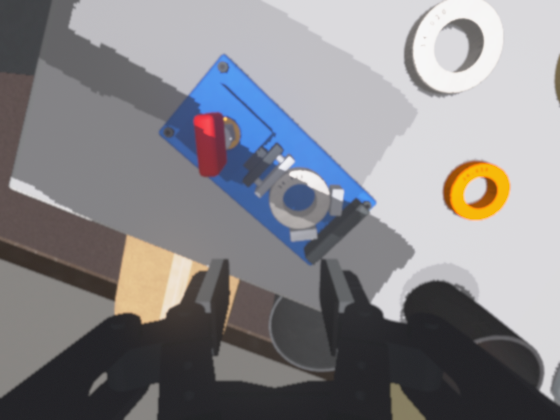

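```bash
python3 - <<'E'
import cv2
im=cv2.imread("pics/w9.png"); cv2.imwrite("pics/w9c.png",cv2.resize(im[125:240,230:350],None,fx=6,fy=6,interpolation=cv2.INTER_CUBIC))
E
python3 -c "
from ov import *
overlay('pics/w9.png','w9p.npy',[.4484,-.032],-19,.058,150,45,230,230,3.4,'pics/ov9.png')"
```

```text
(no output)
```

View pics/w9c.png

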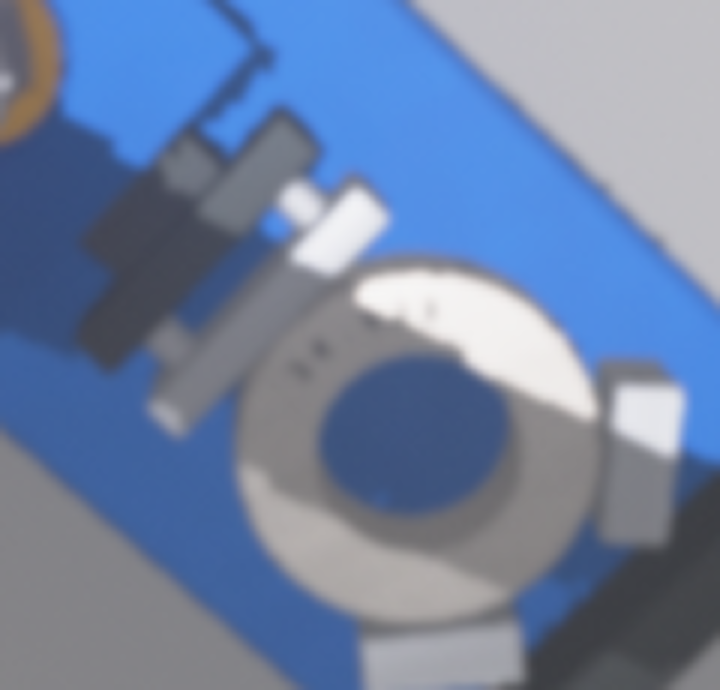

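View pics/ov9.png

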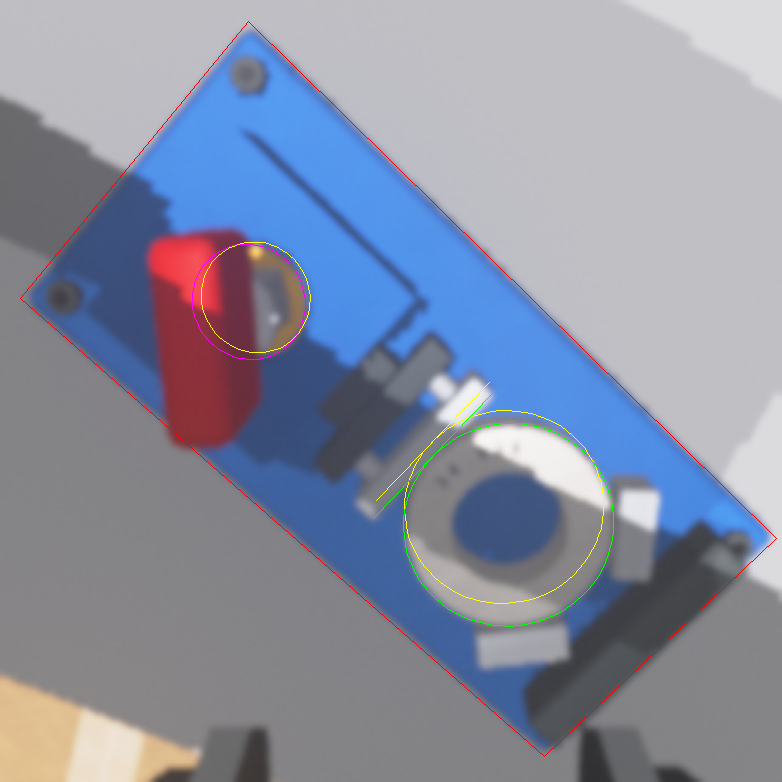

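```bash
python3 -m pendant '[{"dx":0.004,"dy":-0.02,"dz":0,"twist":0},{"dx":0.0033,"dy":-0.0192,"dz":0,"twist":-0.165},{"dx":0,"dy":0,"dz":0,"twist":-0.165},{"dx":0,"dy":0,"dz":0,"twist":-0.165},{"dx":0,"dy":0,"dz":0,"twist":-0.165}]';  python3 -m pendant '[{"dx":0,"dy":0,"dz":0.01,"twist":-0.165},{"dx":0,"dy":0,"dz":0.0143,"twist":-0.165},{"dx":0,"dy":0,"dz":0.0142,"twist":-0.165},{"dx":0,"dy":0,"dz":0,"twist":-0.166},{"dx":0,"dy":0,"dz":0,"twist":0}]'; python3 st.py
```

```text
time: 18.25
tool_pos: [0.4959, -0.0242, 0.3572]
tcp_rot: [-180.0, -0.0, 62.3]
ft_force: [-0.2, -0.1, 0.4]
width: 0.468
time: 18.88
tool_pos: [0.4959, -0.0243, 0.3187]
tcp_rot: [-180.0, -0.0, 99.8]
ft_force: [0.5, -0.1, 0.3]
width: 0.472
[ 0.4959 -0.0243  0.3187] [-180.     -0.     99.76] [ 0.5 -0.1  0.3] [-0.017  0.02  -0.043] 40.3 -12.6
```

```bash
python3 - <<'E'
from h import *
p=cams.camera_params("wrist");im=cams.read_camera("wrist");cv2.imwrite("pics/w10.png",im);np.save("w10p.npy",p,allow_pickle=True)
a=cv2.imread("pics/w4.png")
f=lambda i:cv2.resize(i[155:275,170:270],None,fx=4,fy=4,interpolation=cv2.INTER_CUBIC)
cv2.imwrite("pics/cmp10.png",np.hstack([f(a),f(im)]))
E
```

```text
(no output)
```

View pics/cmp10.png

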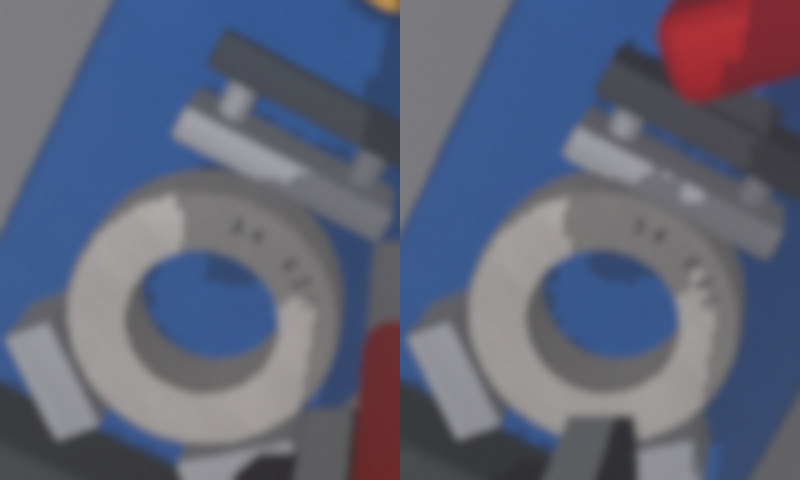

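View pics/w10.png

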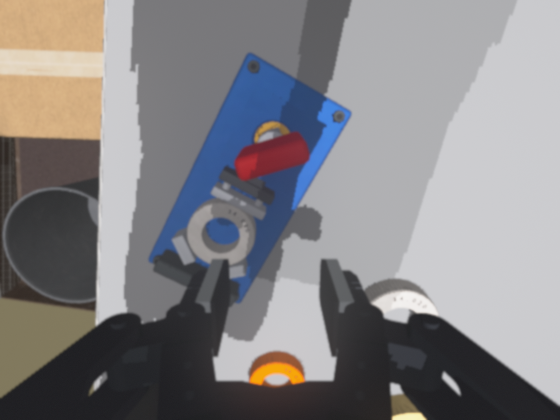

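```bash
python3 - <<'E'
from h import *
a=cv2.cvtColor(cv2.imread("pics/w4.png"),6);b=cv2.cvtColor(cv2.imread("pics/w10.png"),6)
s=8
def match(x0,y0,x1,y1,m=14):
    T=cv2.resize(a[y0:y1,x0:x1],None,fx=s,fy=s,interpolation=cv2.INTER_CUBIC)
    I=cv2.resize(b[y0-m:y1+m,x0-m:x1+m],None,fx=s,fy=s,interpolation=cv2.INTER_CUBIC)
    r=cv2.matchTemplate(I,T,cv2.TM_CCOEFF_NORMED);_,v,_,l=cv2.minMaxLoc(r)
    d=np.array(l)/s-m; n=np.array([-.47,.883]); return d,round(v,3),"along",round(d@n,2),"across",round(d@[n[1],-n[0]],2)
# crop4 coords -> full: 170+x/4,155+y/4
for nm,bx in dict(static_ring=(186,195,230,262),V=(170,230,196,266),bar_left=(219,160,236,178),bar_low=(219,165,232,181),pad_left=(211,177,228,193),pad_right=(248,198,270,216)).items():
    print(nm,match(*bx))
E
```

```text
static_ring (array([ 0.   , -0.375]), 0.914, 'along', np.float64(-0.33), 'across', np.float64(-0.18))
V (array([ 0.25 , -0.125]), 0.999, 'along', np.float64(-0.23), 'across', np.float64(0.16))
bar_left (array([-13.625,  11.125]), 0.803, 'along', np.float64(16.23), 'across', np.float64(-6.8))
bar_low (array([-3.25 ,  6.625]), 0.975, 'along', np.float64(7.38), 'across', np.float64(0.24))
pad_left (array([-2.25,  5.  ]), 0.996, 'along', np.float64(5.47), 'across', np.float64(0.36))
pad_right (array([-2.125,  4.5  ]), 0.855, 'along', np.float64(4.97), 'across', np.float64(0.24))
```

```bash
python3 - <<'E'
from h import *
p=np.load("w4p.npy",allow_pickle=True).item()
d=np.array([np.cos(np.radians(-19)),np.sin(np.radians(-19)),0])
for (u,v,z) in((219,185,.030),(259,207,.030),(225,173,.030),(225,173,.042),(225,173,.024)):
    X=ray(p,u,v,z); q=proj(p,X+d*.004)-proj(p,X); print(u,v,z,q.round(2),np.linalg.norm(q)/4)
E
```

```text
219 185 0.03 [-2.34  4.54] 1.2764991932164622
259 207 0.03 [-2.45  4.37] 1.252025710694595
225 173 0.03 [-2.39  4.63] 1.3027007077741586
225 173 0.042 [-2.5   4.86] 1.3657458961731923
225 173 0.024 [-2.33  4.53] 1.2733115774406027
```

```bash
python3 - <<'E'
from h import *
im=cv2.imread("pics/w10.png"); crop(im,225,110,325,190,8,"pics/w10c.png")
E
```

```text
(no output)
```

View pics/w10c.png

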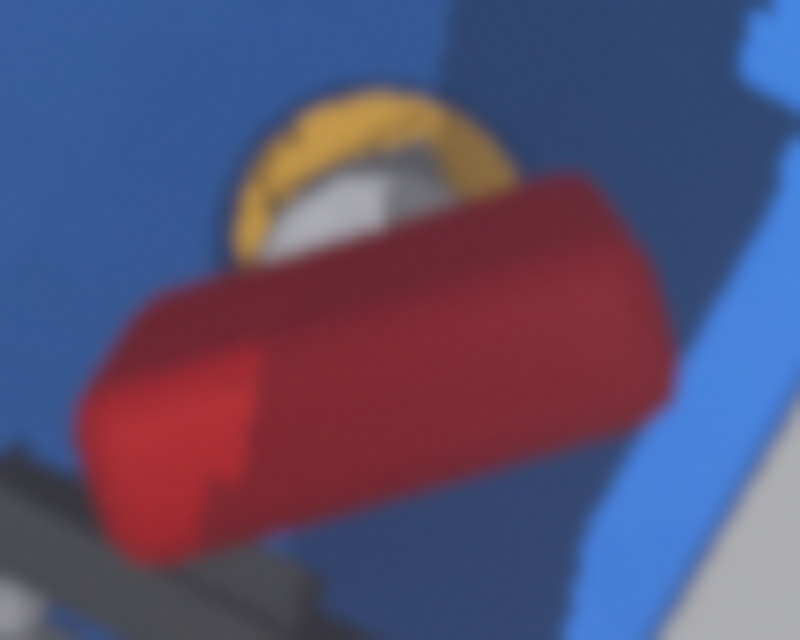

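```bash
python3 - <<'E'
from h import *
p=np.load("w10p.npy",allow_pickle=True).item()
f=lambda x,y: ray(p,225+x/8,110+y/8,.123)[:2]
for a,b in(((90,400),(630,240)),((170,565),(660,410))):
    A,B=f(*a),f(*b); d=B-A; print(np.degrees(np.arctan2(d[1],d[0])),np.linalg.norm(d))
print(np.mean([f(85,410),f(640,245),f(670,400),f(145,565)],axis=0))
E
```

```text
116.15808241001616 0.03289415122750114
117.52031273703821 0.03054811281238293
[ 0.44927614 -0.03151427]
```

```bash
python3 -m pendant '[{"dx":-0.0007,"dy":-0.0153,"dz":0,"twist":0},{"dx":0,"dy":-0.02,"dz":0,"twist":0},{"dx":0,"dy":-0.012,"dz":0,"twist":0.165},{"dx":0,"dy":0,"dz":0,"twist":0.165},{"dx":0,"dy":0,"dz":0,"twist":0.165}]';  python3 -m pendant '[{"dx":0,"dy":0,"dz":0,"twist":0.165},{"dx":0,"dy":0,"dz":0,"twist":0.165},{"dx":0,"dy":0,"dz":0,"twist":0.165},{"dx":0,"dy":0,"dz":0,"twist":0.165},{"dx":0,"dy":0,"dz":0,"twist":0.118}]'; python3 st.py
```

```text
time: 19.55
tool_pos: [0.4486, -0.0333, 0.319]
tcp_rot: [180.0, -0.0, 71.0]
ft_force: [0.7, -0.4, 0.7]
width: 0.473
time: 20.18
tool_pos: [0.4487, -0.0332, 0.3189]
tcp_rot: [180.0, -0.0, 26.5]
ft_force: [-0.5, -0.6, -0.2]
width: 0.468
[ 0.4487 -0.0332  0.3189] [ 1.7999e+02 -1.0000e-02  2.6450e+01] [-0.5 -0.6 -0.2] [-0.004  0.019 -0.004] 39.9 59.3
```

```bash
python3 -m pendant '[{"dx":0.0005,"dy":0.0003,"dz":0.015,"twist":0},{"dx":0,"dy":0,"dz":0.02,"twist":0},{"dx":0,"dy":0,"dz":0.015,"twist":0},{"dx":0,"dy":0,"dz":0.0115,"twist":0},{"dx":0,"dy":0,"dz":0,"twist":0}]'; python3 st.py; python3 -m pendant '[{"dx":0,"dy":0,"dz":0,"twist":0},{"dx":0,"dy":0,"dz":0,"twist":0},{"dx":0,"dy":0,"dz":0,"twist":0},{"dx":0,"dy":0,"dz":0,"twist":0},{"dx":0,"dy":0,"dz":0,"twist":0}]' 0.0 110; python3 st.py
```

```text
time: 20.8
tool_pos: [0.4495, -0.0332, 0.2568]
tcp_rot: [-180.0, 0.0, 26.8]
ft_force: [-0.5, -0.3, 0.1]
width: 0.466
[ 0.4495 -0.0332  0.2568] [-1.7997e+02  5.0000e-02  2.6810e+01] [-0.5 -0.3  0.1] [-0.021 -0.016  0.03 ] 39.8 59.0
time: 21.42
tool_pos: [0.4497, -0.0333, 0.2578]
tcp_rot: [180.0, 0.0, 26.9]
ft_force: [-6.1, -2.8, 9.2]
width: 0.13
[ 0.4497 -0.0333  0.2578] [1.7997e+02 4.0000e-02 2.6850e+01] [-6.1 -2.8  9.2] [-0.717  1.61   0.065] 11.1 58.9
```

```bash
python3 -m pendant '[{"dx":0,"dy":0,"dz":-0.0003,"twist":0.04},{"dx":0,"dy":0,"dz":0,"twist":0.04},{"dx":0,"dy":0,"dz":0,"twist":0.04},{"dx":0,"dy":0,"dz":0,"twist":0.04},{"dx":0,"dy":0,"dz":0,"twist":0}]'; python3 st.py;python3 -m pendant '[{"dx":0,"dy":0,"dz":0,"twist":0.04},{"dx":0,"dy":0,"dz":0,"twist":0.04},{"dx":0,"dy":0,"dz":0,"twist":0.04},{"dx":0,"dy":0,"dz":0,"twist":0.04},{"dx":0,"dy":0,"dz":0,"twist":0.02}]'; python3 st.py; python3 -m pendant '[{"dx":0,"dy":0,"dz":0,"twist":0},{"dx":0,"dy":0,"dz":0,"twist":0},{"dx":0,"dy":0,"dz":0,"twist":0},{"dx":0,"dy":0,"dz":0,"twist":0},{"dx":0,"dy":0,"dz":0,"twist":0}]'; python3 st.py
```

```text
time: 22.05
tool_pos: [0.4497, -0.0334, 0.2579]
tcp_rot: [180.0, 0.1, 17.7]
ft_force: [-5.2, -3.5, 5.4]
width: 0.126
[ 0.4497 -0.0334  0.2579] [1.7995e+02 6.0000e-02 1.7650e+01] [-5.2 -3.5  5.4] [-0.902  1.449  0.115] 10.7 68.1
time: 22.68
tool_pos: [0.4497, -0.0334, 0.2579]
tcp_rot: [179.9, 0.1, 7.3]
ft_force: [-5.5, -3.9, 6.3]
width: 0.127
[ 0.4497 -0.0334  0.2579] [1.7993e+02 5.0000e-02 7.3200e+00] [-5.5 -3.9  6.3] [-1.123  1.487  0.292] 10.8 78.5
time: 23.3
tool_pos: [0.4497, -0.0334, 0.2579]
tcp_rot: [179.9, 0.1, 7.4]
ft_force: [-5.8, -4.6, 5.5]
width: 0.123
[ 0.4497 -0.0334  0.2579] [1.7993e+02 5.0000e-02 7.3800e+00] [-5.8 -4.6  5.5] [-1.095  1.536  0.15 ] 10.5 78.4
```

```bash
python3 -m pendant '[{"dx":0,"dy":0,"dz":0,"twist":0},{"dx":0,"dy":0,"dz":0,"twist":0},{"dx":0,"dy":0,"dz":0,"twist":0},{"dx":0,"dy":0,"dz":-0.0115,"twist":0},{"dx":0,"dy":0,"dz":-0.05,"twist":0}]' 0.04; python3 st.py
python3 -m pendant '[{"dx":0,"dy":0,"dz":0,"twist":-0.165},{"dx":0,"dy":0,"dz":0,"twist":-0.165},{"dx":0,"dy":0,"dz":0,"twist":-0.165},{"dx":0,"dy":0,"dz":0,"twist":-0.165},{"dx":0,"dy":0,"dz":0,"twist":-0.165}]';python3 -m pendant '[{"dx":0,"dy":0,"dz":0,"twist":-0.165},{"dx":0,"dy":0,"dz":0,"twist":-0.165},{"dx":0,"dy":0,"dz":0,"twist":-0.165},{"dx":0,"dy":0,"dz":0,"twist":-0.165},{"dx":0,"dy":0,"dz":0,"twist":-0.126}]'; python3 -m pendant '[{"dx":0.0014,"dy":0.017,"dz":0,"twist":0},{"dx":0,"dy":0.02,"dz":0,"twist":0},{"dx":0,"dy":0.01,"dz":0,"twist":0},{"dx":0,"dy":0,"dz":0,"twist":0},{"dx":0,"dy":0,"dz":0,"twist":0}]'; python3 st.py
```

```text
time: 23.92
tool_pos: [0.4492, -0.033, 0.3186]
tcp_rot: [-180.0, 0.2, 7.4]
ft_force: [0.9, -0.4, 1.1]
width: 0.471
[ 0.4492 -0.033   0.3186] [-179.95    0.23    7.39] [ 0.9 -0.4  1.1] [-0.029  0.01  -0.044] 40.2 78.4
time: 24.55
tool_pos: [0.4501, -0.0331, 0.3198]
tcp_rot: [180.0, -0.0, 55.0]
ft_force: [-0.4, -0.3, 0.2]
width: 0.467
time: 25.18
tool_pos: [0.4502, -0.0331, 0.3198]
tcp_rot: [180.0, 0.0, 100.0]
ft_force: [0.1, -1.1, 0.5]
width: 0.47
time: 25.8
tool_pos: [0.4957, -0.0239, 0.3191]
tcp_rot: [-180.0, -0.0, 99.7]
ft_force: [-0.6, -0.7, 0.5]
width: 0.469
[ 0.4957 -0.0239  0.3191] [-179.98   -0.     99.69] [-0.6 -0.7  0.5] [-0.033  0.012  0.033] 40.0 -12.5
```

```bash
python3 - <<'E'
from h import *
p=cams.camera_params("wrist");im=cams.read_camera("wrist");cv2.imwrite("pics/w11.png",im);np.save("w11p.npy",p,allow_pickle=True)
f=lambda i:cv2.resize(i[135:235,190:290],None,fx=4,fy=4,interpolation=cv2.INTER_CUBIC)
cv2.imwrite("pics/cmp11.png",np.hstack([f(cv2.imread("pics/w10.png")),f(im)]))
s=8
def match(A,B,x0,y0,x1,y1,m=10):
    T=cv2.resize(A[y0:y1,x0:x1],None,fx=s,fy=s,interpolation=cv2.INTER_CUBIC)
    I=cv2.resize(B[y0-m:y1+m,x0-m:x1+m],None,fx=s,fy=s,interpolation=cv2.INTER_CUBIC)
    r=cv2.matchTemplate(I,T,cv2.TM_CCOEFF_NORMED);_,v,_,l=cv2.minMaxLoc(r)
    d=np.array(l)/s-m; n=np.array([-.47,.883]); return d,round(v,3),"along",round(d@n,2),"across",round(d@[n[1],-n[0]],2)
a=cv2.cvtColor(cv2.imread("pics/w4.png"),6);b=cv2.cvtColor(cv2.imread("pics/w10.png"),6);c=cv2.cvtColor(im,6)
print("w4->w11")
for nm,bx in dict(V=(170,230,196,266),bar_low=(219,165,232,181),pad_left=(211,177,228,193)).items(): print(nm,match(a,c,*bx,m=14))
print("w10->w11")
for nm,bx in dict(V=(170,230,196,266),bar_low=(217,171,229,187),pad_left=(209,182,226,198),ring=(195,195,225,225)).items(): print(nm,match(b,c,*bx))
E
```

```text
w4->w11
V (array([0., 0.]), 0.999, 'along', np.float64(0.0), 'across', np.float64(0.0))
bar_low (array([-13.875,  11.625]), 0.968, 'along', np.float64(16.79), 'across', np.float64(-6.79))
pad_left (array([-2.875,  5.5  ]), 0.972, 'along', np.float64(6.21), 'across', np.float64(0.05))
w10->w11
V (array([-0.375,  0.125]), 0.999, 'along', np.float64(0.29), 'across', np.float64(-0.27))
bar_low (array([-1.125,  2.125]), 0.946, 'along', np.float64(2.41), 'across', np.float64(0.01))
pad_left (array([-0.625,  0.625]), 0.977, 'along', np.float64(0.85), 'across', np.float64(-0.26))
ring (array([-0.125,  0.25 ]), 0.992, 'along', np.float64(0.28), 'across', np.float64(0.01))
```

View pics/cmp11.png

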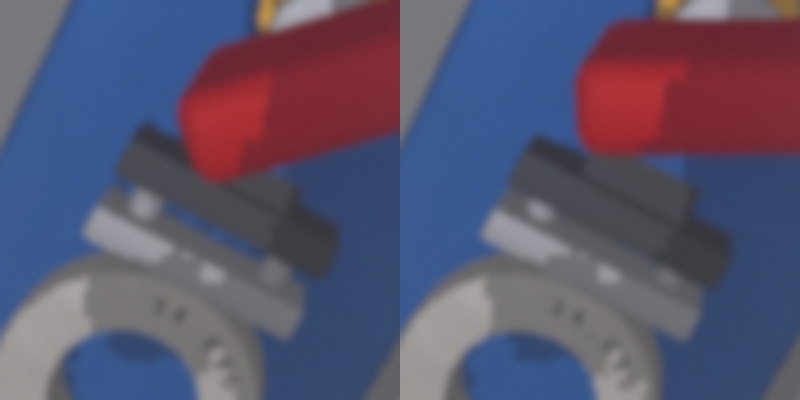

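```bash
cat > rect.py <<'E'
from h import *
def rect(pic,par,z=.030,x0=.025,x1=.07,y0=-.03,y1=.03,res=1e-4,S=(.4484,-.032),ang=-19):
    p=np.load(par,allow_pickle=True).item(); im=cv2.imread(pic)
    a=np.radians(ang);R=np.array([[np.cos(a),-np.sin(a)],[np.sin(a),np.cos(a)]])
    src=[];dst=[]
    for i,x in enumerate((x0,x1)):
        for y in(y0,y1):
            src.append(proj(p,np.r_[R@[x,y]+np.array(S),z])); dst.append([(x-x0)/res,(y1-y)/res])
    H=cv2.getPerspectiveTransform(np.float32(src),np.float32(dst))
    return cv2.warpPerspective(im,H,(int((x1-x0)/res),int((y1-y0)/res)),flags=cv2.INTER_CUBIC)
E
python3 - <<'E'
from rect import *
cs=[rect(f"pics/w{k}.png",f"w{k}p.npy") for k in(4,10,11)]
o=np.vstack([c[50:300] for c in cs])
for i in range(3):
    for x in range(0,450,50): cv2.line(o,(x,i*250),(x,i*250+8),(0,255,255),1)
cv2.imwrite("pics/rect.png",o)
E
```

```text
(no output)
```

View pics/rect.png

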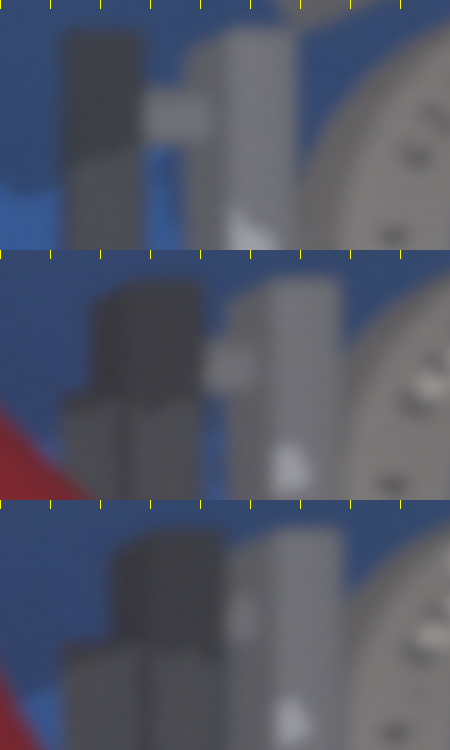

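```bash
python3 - <<'E'
from rect import *
for k in(4,10,11):
    c=cv2.cvtColor(rect(f"pics/w{k}.png",f"w{k}p.npy"),6).astype(float)
    for r in((90,130),(220,260)):
        g=cv2.GaussianBlur(c[r[0]:r[1]].mean(0).reshape(1,-1),(0,0),4)[0]; d=np.gradient(g)
        pk=[(i,round(d[i],2)) for i in range(5,445) if abs(d[i])>.35 and abs(d[i])==abs(d[i-5:i+6]).max()]
        print(k,r,pk)
im=cams.read_camera("scene");cv2.imwrite("pics/s12.png",im);crop(im,300,170,440,290,5,"pics/s12c.png")
im=cams.read_camera("top");crop(im,310,180,410,290,6,"pics/t12c.png")
print(rec("key_grip","top"))
E
```

```text
4 (90, 130) [(57, np.float64(-0.39)), (184, np.float64(0.81)), (227, np.float64(0.94)), (296, np.float64(-1.66)), (419, np.float64(0.67))]
4 (220, 260) [(75, np.float64(0.41)), (184, np.float64(0.95)), (226, np.float64(0.98)), (292, np.float64(-0.83)), (347, np.float64(0.84))]
10 (90, 130) [(90, np.float64(-0.45)), (224, np.float64(0.86)), (272, np.float64(0.92)), (340, np.float64(-1.7)), (378, np.float64(0.5)), (420, np.float64(0.66))]
10 (220, 260) [(113, np.float64(-0.46)), (133, np.float64(0.56)), (226, np.float64(0.77)), (273, np.float64(1.45)), (302, np.float64(-0.68)), (352, np.float64(0.7))]
11 (90, 130) [(110, np.float64(-0.43)), (228, np.float64(1.08)), (274, np.float64(0.86)), (342, np.float64(-1.65)), (407, np.float64(0.64)), (442, np.float64(0.73))]
11 (220, 260) [(135, np.float64(-0.47)), (154, np.float64(0.56)), (229, np.float64(0.84)), (276, np.float64(1.33)), (303, np.float64(-0.53)), (354, np.float64(0.68))]
[(0.5, array([ 0.4376, -0.0227,  0.1212]), array([354.1, 256.7]))]
```

View pics/s12c.png

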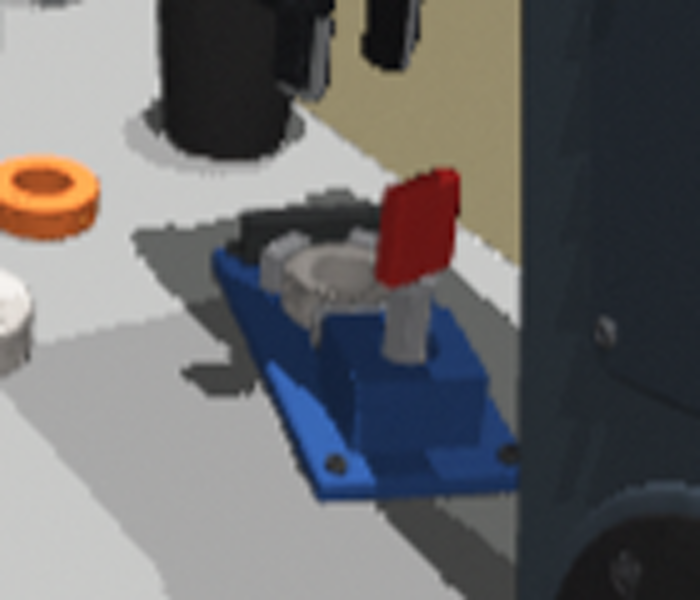

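View pics/t12c.png

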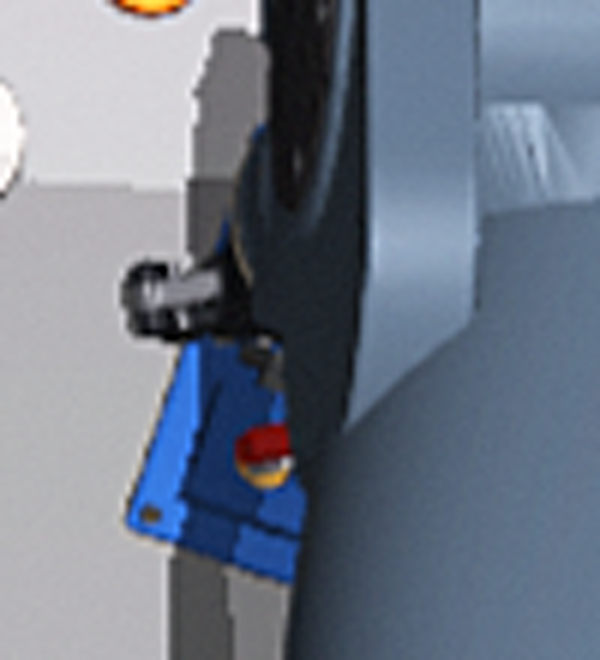

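```bash
python3 - <<'E'
from h import *
im=cv2.imread("pics/w11.png"); crop(im,225,105,325,185,8,"pics/w11c.png")
E
```

```text
(no output)
```

View pics/w11c.png

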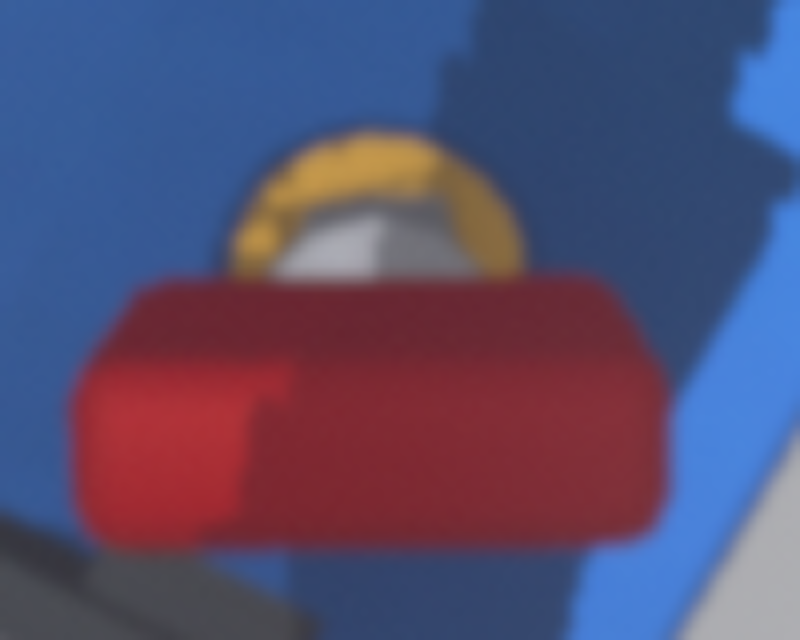

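```bash
python3 - <<'E'
from h import *
p=np.load("w11p.npy",allow_pickle=True).item()
f=lambda x,y,z: ray(p,225+x/8,105+y/8,z)[:2]
for z in(.115,.123,.13): print(z,f(370,454,z),np.linalg.norm(f(75,454,z)-f(665,454,z)),np.linalg.norm(f(370,360,z)-f(370,548,z)))
E
```

```text
0.115 [ 0.45096797 -0.03160322] 0.03654350707430072 0.01170645203851496
0.123 [ 0.44962566 -0.03176721] 0.03486603043635734 0.01116908435325459
0.13 [ 0.44845114 -0.0319107 ] 0.03339823837815687 0.010698887628651746
```

```bash
python3 -m pendant '[{"dx":0,"dy":0,"dz":-0.02,"twist":0},{"dx":0,"dy":0,"dz":-0.02,"twist":0},{"dx":0,"dy":0,"dz":0,"twist":0},{"dx":0,"dy":0,"dz":0,"twist":0},{"dx":0,"dy":0,"dz":0,"twist":0}]'; python3 -c "
from rig import arm
print(arm.finish_job())"
```

```text
time: 26.62
tool_pos: [0.4959, -0.0238, 0.3583]
tcp_rot: [-179.9, -0.0, 99.7]
ft_force: [-0.6, 0.0, 0.2]
width: 0.471
the job is handed in; nothing more can be done
None
```

I took the red key from its stand, lowered it into the socket and turned it clockwise about 1.3 rad in two bites. Then I let go, backed off and handed the job in at about 26.6 s. No verdict came back.

- **Key home:** contact came at a tool height of 0.2573 m, where I expected the socket floor, at about 10 N. Afterwards the key stood upright, with its top within about 1.5 mm of the socket axis.
- **Jaw pad:** rectified wrist pictures from the same pose show the jaw carrier moved about 8.2 mm and the pad about 4.6 mm. That puts the pad about 3.6 mm back against its spring, good to roughly 0.3 mm. It is a little under half travel, well inside the 2.5 to 5.8 mm window, so I did not tighten further.
- **Ring:** it did not move visibly against the V.
- **Disagreements:**
  - After the first bite the pad measured only about 1.5 mm back instead of the 2.7 mm I had worked out. The cause was play and about 0.05 rad of key slip in the fingers, so I regripped and turned 0.34 rad more.
  - The torque readings were too noisy to show the spring load, so the pad figure rests on the pictures alone.
- **Bystanders:** the arm was not moved near the tape roll, marker or mug, and I made no separate check of their positions at the end.

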